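# Change the bayonet feed head on the inclined vegetable slicer

## Robot

A 6-joint arm with a two-finger parallel gripper is mounted at the origin on a cart in front of the work surface, level with it; the furniture and walls round the work are solid. World frame = base frame: x ahead of the robot, y to its left, z up, the work surface at z = 0. Lengths are in m, angles in rad, forces in N, time in s.
With the tool pointing down it reaches from about 0.225 to 0.875 m from the base axis. Payload 3.4 kg.
Tool frame: the origin (TCP) lies on the centre line of the jaws, within the pads' length; the fingertips stand 14 mm ahead of it and the grasp point (between the pads) lies 5 mm behind it; z points along the fingers, y is the line along which they close (so a half turn about z gives the same grasp; the last joint's range is limited). The gripper opens to 85 mm and grips with 20 to 120 N. Pads are 22 mm wide; open, the fingers measure 114 mm over their backs; the gripper's body (76 mm by 85 mm) begins 54 mm behind the grasp point. The pads swing forward as they close: fully open they stand 13 mm farther back than shut.
Start: joints at [1.183, 0.276, 1.505, -0, 1.361, -0.121], TCP at [0.152, 0.555, 0.245] pointing down, gripper open.
Joint ranges: [-2.89, 2.89], [-0.75, 2.08], [0.22, 2.7], [-1.18, 4.32], [0.11, 2.71], [-2.7, 2.7]. Speed limits (rad/s): [2.57, 2.57, 3.14, 3.14, 3.14, 3.14].

## Interface

Orientations are given as a unit quaternion [w, x, y, z].
In Python, from rig import manip, eyes gives the robot as it stands.
- The arm moves only by the shell command python3 -m creep 'ROWS' [FORCE]. ROWS is JSON, a list of rows, each a list of 5 numbers: the opening, from 0 (shut) to 1 (fully open), then the shift along the tool's x, y, z normalised to -1 to 1, where 1 is 0.5 m, then the turn about the tool's z normalised to -1 to 1, where 1 is 360 degrees. In form: [[fingers, dx, dy, dz, spin], ...]. A call has 1 to 10 rows; each row is the pose to reach, as a shift and turn from the pose commanded when the call began, along the tool's axes at that moment, turning the shorter way round; what a row does not reach only later rows make up. A row lasts 1/10 s, in which the tool goes at most 50 mm and 8.59 degrees, less where a joint would pass 70% of its speed; a pose out of reach is approached as far as the arm can. A call with a number of a shift or a turn outside -1 to 1 is refused whole. A call with a gripper value outside its range is refused whole. The fingers move at their own pace and stop on an object; FORCE is the grip in N (left out, the last holds). Time passes only in rows, so rows that repeat a pose let the fingers close. It gives the time, the measured TCP pose, the force, the opening and the grip force at its end, in the units of the state.
- manip.get_state(): the state, without advancing time (a new reading comes with each control period).
- eyes.get_image(name): name is "side" or "top"; returns a dict with "frame" (420x560x3 uint8, red, green, blue), "fx", "fy", "cx", "cy" (pixels), "k1" (the pictures are not rectified: a ray, as slopes to the right and down, at radius r is drawn at 1 + k1 r^2 times it, then the intrinsics apply), "R" (3x3) and "t" (3): a world point X has camera coordinates R X + t. Camera axes: x right, y down, z forward; pixel columns grow to the right and rows downward; lengths in m; the calibration is good to about 2 mm. A picture is of the moment at which its call begins. There is no depth.
- manip.sign_off(): hands the job in; it is judged then, once.
Trained networks look in the newest picture that a camera, given by its name, has taken for a name from the list of things; names that differ only in an ending like _2 or _b are one class to them, and where a whole thing is asked for, a point or a joint stands for the part that bears it (a point fixed in the world has none). Each returns a list of dicts, best first, with "confidence" (0 to 1); they miss things now and then, are a little off and sometimes report something else, mostly with a low value. They report only what shows in the picture. A call takes as long as a camera call.
- eyes.regions_of(camera, label): "mask" (420x560 bool, what is visible of it) and "bbox" ([left, top, right, bottom] in pixels, round what is visible of it).
- eyes.place_of(camera, label): "centre" ([column, row] in pixels: a listed point, or the origin of a listed thing).
The state is a dict: "clock": time; "qpos": joint angles; "qd": joint speeds; "effort": joint torques, N m; "position": TCP position; "ee_rot": TCP orientation; "contact_force": force on the tool from outside, world axes, zero at the start; "moment": the same for the moment, N m; "width": finger opening in m; "gripper_force": force on a finger pad.
Only numpy, scipy, OpenCV 4.12 (cv2) and the standard library are available. Lean on these libraries where they do the work, as an engineer would, in place of code of your own. Each camera call takes 0.05 s, during which the arm holds its last target. There are 200 camera calls.

## Task

Change the feed head on the vegetable slicer: turn the fitted wide head a quarter turn anticlockwise to free it, lift it off and stand it upright on the bare worktop clear of the machine, then fit the narrow head in its place and twist it clockwise about a quarter turn until it clicks locked. Leave everything else on the counter where it stands, and let go of both heads.

Things in the scene. Friction and masses are not known exactly. Their poses are not given: they have to be found in the camera images.
- slicer: Vegetable slicer, a fixed white wedge-shaped machine under a tilted round aluminium chamber. Origin on the worktop under the centre of its mouth; x to its back, y to its left. The machine reaches 126 mm to the front of the origin, 144 mm to the back and 88 mm to each side; without a head it is 205 mm high.
- slicer_mouth: Mouth of the slicer. Origin: centre of the mouth, in the plane of the flat rim, 165 mm above the worktop. z: the chamber's axis out of the mouth, leaning 30 deg from vertical to the machine's front; x up the slope to the back, y to the machine's left. Bore 107 mm, with a ledge 8 mm down on which the spigot stands; rim 160 mm outside. Two hooks over the rim, at +y and -y: see hook.
- hook (a point): Middle of the -y hook, 67 mm from the axis, at rim height; the other is straight across. Their lips are 8 mm above the rim and reach in to 63 mm from the axis. Seen from above, lugs within 30 deg of the mouth's x axis drop past the hooks; turned clockwise they run under the lips and stop 2 deg past the y axis. Locked = the head's x axis along the mouth's y axis, either way round.
- catch_1 (a joint): Sprung conical catch in the rim at the entry of the -y hook. Value: how far it is pushed down (m); 0 = up, 0.0035 = flush with the rim. A lug passing over it pushes it down (2 to 5 N) and it springs up behind the lug with a click when the head is locked. On a firm anticlockwise twist (about 1 N m) the lug rides back over it.
- catch_2 (a joint): The same catch at the entry of the +y hook.
- wide_head: Grey plastic feed head, locked on the slicer at the start: flange disc 120 mm across, 6 mm thick, with two lugs along its own x and -x (out to 70.5 mm from the axis, 32 mm wide), and a round tube 60 mm across, 80 mm high, topped by a white pusher 7 mm proud. Below, a chamfered spigot 103 mm across, 8 mm deep. Origin on the axis at the flange's underside, z along the tube. 0.11 to 0.23 kg.
- narrow_head: The head to fit, standing on the worktop (origin 8 mm above it): flange, lugs, spigot, origin and axes like the wide head's, but its tube is 44 mm across and 115 mm high, with a white pusher 7 mm proud. Its balance point is 33 mm above the origin. 0.12 to 0.24 kg.
- food_tub: Round food tub with yellow lid, 129 mm across, 56 mm high; origin at the centre of its underside. To be left alone.
- mustard_bottle: Yellow squeeze bottle, 70 x 86 mm, 192 mm tall, the nearer one (another stands far to the right); origin at the centre of its underside. To be left alone.
- tomato_1: Tomato, 59 mm across, 68 mm high; origin at its underside. To be left alone.
- tomato_2: Larger tomato, 74 mm across, 69 mm high; origin at its underside. To be left alone.
- onion: Red onion, 67 mm across, 71 mm high; origin at its underside. To be left alone.
- tin: Tin, 57 mm across, 72 mm high; origin at its underside. To be left alone.
- brown_jar: Jar with dark lid, 62 mm across, 85 mm high; origin at its underside. To be left alone.
- spice_jar: Spice jar with red cap, 45 mm across, 106 mm high; origin at its underside. To be left alone.
- disc_rack: Steel rack with three upright slicing discs, fixed at the back right of the counter, 115 x 90 mm, 110 mm high; origin at the centre of its underside. Whatever else stands along the back (x above 0.66 m), over 0.40 m to the left or over 0.45 m to the right is fixed too.

How it is judged:
By the outcome, as a careful person would: the job done as asked, in the order asked, and still so for the second after the job is handed in, with the robot touching nothing.
It also fails if it takes over 64 s, if anything falls off the work surface, if the arm or the gripper's body presses on something with over 40 N, if the wrist force passes 120 N, or if a joint passes its speed limit or range.

## Working session

There is one attempt and no reset: what is moved stays moved. The work goes in short steps, Python scripts to look and compute and a shell command to move; the robot and the scene stay as the last step left them, time stands still between calls to the robot, and variables do not carry over. Pictures are saved under pics/ and viewed, at most 10 in all, crops included, and the job is handed in when it is done.

```bash
ls; mkdir -p pics; python3 - <<'E'
from rig import manip, eyes
import cv2
s=manip.get_state();print({k:s[k] for k in s})
for n in("side","top"):
    d=eyes.get_image(n);cv2.imwrite(f"pics/{n}0.png",d["frame"][:,:,::-1])
    print(n,{k:d[k] for k in d if k!="frame"})
    for l in["slicer","slicer_mouth","hook","wide_head","narrow_head","food_tub","mustard_bottle","tomato_1","onion","tin","brown_jar","spice_jar","disc_rack"]:
        print(l,[(round(p["confidence"],2),[round(float(v)) for v in p["centre"]]) for p in eyes.place_of(n,l)][:3])
E
```

```text
pics
{'clock': 0.0, 'qpos': array([ 1.18301548e+00,  2.76579317e-01,  1.50612298e+00,  1.63797335e-05,
        1.36068834e+00, -1.20987832e-01]), 'qd': array([ 0.0017352 ,  0.0004966 , -0.00107675,  0.00017343,  0.00017363,
       -0.00012342]), 'effort': array([-9.72027156e-04, -4.16783023e+01, -2.45808256e+01, -1.46634090e-05,
        1.08096673e-02,  2.26440886e-05]), 'position': array([0.15139697, 0.55419745, 0.24445267]), 'ee_rot': array([-2.33981832e-04,  1.33002885e-01,  9.91115243e-01, -8.68047059e-04]), 'contact_force': array([ 0.64055833, -0.41287807, -0.3989875 ]), 'moment': array([-0.00477619,  0.00782872, -0.02840901]), 'gripper_force': 0.0, 'width': 0.08564129684689373}
side {'fx': 527.1404486138673, 'fy': 527.1404486138673, 'cx': 278.55658687525045, 'cy': 210.65934133596008, 'k1': -0.20200168716964648, 'R': array([[ 0.90343718, -0.42856237,  0.01164298],
       [-0.30506994, -0.66171377, -0.68488482],
       [ 0.30122018,  0.61519849, -0.72855832]]), 't': array([-0.51252888,  0.20703019,  1.6853523 ])}
slicer [(0.67, [306, 225])]
slicer_mouth [(0.28, [304, 302]), (0.19
[... 632 characters left out ...]
'k1': 0.04631981321129944, 'R': array([[-0.01360174, -0.99976004, -0.01717116],
       [-0.9882355 ,  0.01605721, -0.15209461],
       [ 0.15233384,  0.0149004 , -0.98821677]]), 't': array([-0.04394487,  0.5824333 ,  1.37112216])}
slicer [(0.89, [281, 184]), (0.72, [386, 237]), (0.35, [186, 224])]
slicer_mouth [(0.6, [178, 176])]
hook [(0.96, [304, 172])]
wide_head [(0.84, [278, 169])]
narrow_head [(0.64, [383, 235]), (0.62, [306, 170])]
food_tub [(0.58, [185, 225])]
mustard_bottle [(0.8, [236, 264])]
tomato_1 [(0.57, [344, 177]), (0.55, [379, 273])]
onion [(0.59, [178, 174])]
tin [(0.66, [325, 273])]
brown_jar [(0.9, [409, 177])]
spice_jar [(0.75, [170, 278])]
disc_rack [(0.76, [360, 146])]
```

View pics/side0.png

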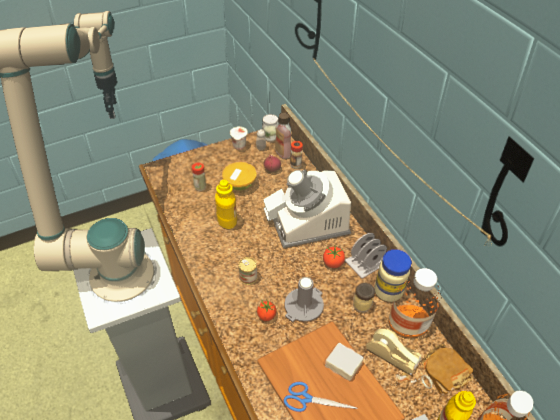

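View pics/top0.png

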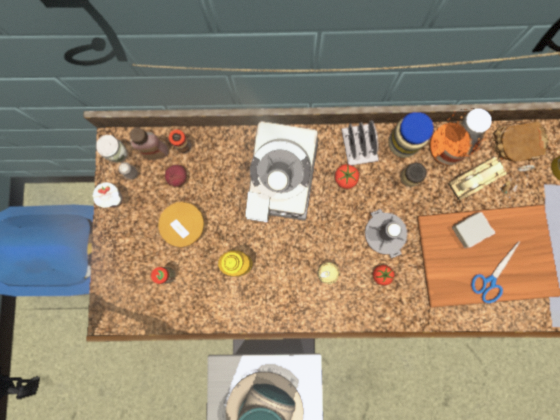

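Side view: the slicer's front faces the robot, its tube leans towards the robot at (297,180), and the narrow head is at (305,300). Top view: wide head axis at about (280,172), narrow head at (386,233). Next I'll measure positions and take zoomed crops.

```bash
cat > h.py <<'E'
import numpy as np, cv2
from rig import manip, eyes
def cam(d): return np.array([[d["fx"],0,d["cx"]],[0,d["fy"],d["cy"]],[0,0,1]]),np.array([d["k1"],0,0,0.])
def on_plane(d,px,z):
    K,D=cam(d); r=cv2.undistortPoints(np.array([[px]],float),K,D)[0,0]
    v=d["R"].T@np.array([*r,1]); c=-d["R"].T@d["t"]; return c+v*(z-c[2])/v[2]
def proj(d,X):
    K,D=cam(d); return cv2.projectPoints(np.atleast_2d(np.array(X,float)),cv2.Rodrigues(d["R"])[0],d["t"],K,D)[0][:,0]
def tool():
    s=manip.get_state(); w,x,y,z=s["ee_rot"]
    R=cv2.Rodrigues(2*np.arctan2(np.linalg.norm([x,y,z]),w)*np.array([x,y,z])/np.linalg.norm([x,y,z]))[0]
    return s,R
def go(target,yaw_y):
    """row numbers for TCP to world target, closing line (tool y) at yaw_y deg (mod 180)"""
    s,R=tool(); d=R.T@(np.array(target)-s["position"])/0.5
    cur=np.degrees(np.arctan2(R[1,1],R[0,1])); t=((cur-yaw_y+90)%180-90)
    print("t",round(s["clock"],2),"pos",s["position"].round(4),"yawy",round(cur,1),"q6",s["qpos"][5].round(2),"->",d.round(4),"spin",round(t/360,4),"steps",np.linalg.norm(d)*10,abs(t)/8.59)
E
python3 - <<'E'
from h import *
im={n:eyes.get_image(n) for n in("side","top")}
def best(n,l): return eyes.place_of(n,l)[0]["centre"]
for l,z in[("wide_head",.165),("hook",.165),("narrow_head",.008),("slicer",0),("food_tub",0),("mustard_bottle",0),("tin",0),("spice_jar",0)]:
    for n in im:
        for p in eyes.place_of(n,l)[:2]: print(l,n,round(p["confidence"],2),on_plane(im[n],p["centre"],z).round(3)[:2])
t=im["top"]
for n,px in[("tomato_2?",(347,178)),("tomato_1?",(383,275)),("onion",(176,176)),("brownjar",(414,176)),("rack",(361,145)),("board corner",(420,225))]: print(n,on_plane(t,px,.03).round(3))
tiles=[cv2.resize(f[y:y+75,x:x+100],(400,300),interpolation=cv2.INTER_CUBIC) for f,x,y in[(im["top"]["frame"],230,130),(im["top"]["frame"],336,200),(im["side"]["frame"],256,160),(im["side"]["frame"],256,262)]]
cv2.imwrite("pics/c1.png",np.vstack([np.hstack(tiles[:2]),np.hstack(tiles[2:])])[:,:,::-1])
E
```

```text
wide_head side 0.62 [ 0.635 -0.051]
wide_head top 0.93 [ 0.64  -0.047]
hook side 0.6 [ 0.624 -0.127]
hook side 0.41 [ 0.577 -0.502]
hook top 0.62 [ 0.636 -0.121]
narrow_head side 0.93 [ 0.499 -0.352]
narrow_head top 0.85 [ 0.48  -0.342]
slicer side 0.71 [ 0.651 -0.06 ]
slicer top 0.83 [ 0.638 -0.061]
food_tub side 0.74 [ 0.652 -0.432]
food_tub side 0.69 [0.506 0.225]
food_tub top 0.6 [0.52  0.234]
mustard_bottle side 0.81 [0.397 0.07 ]
mustard_bottle top 0.95 [0.406 0.074]
tin side 0.92 [ 0.379 -0.186]
tin top 0.93 [ 0.376 -0.184]
spice_jar side 0.61 [0.377 0.273]
spice_jar top 0.65 [0.368 0.274]
tomato_2? [ 0.643 -0.246  0.03 ]
tomato_1? [ 0.364 -0.337  0.03 ]
onion [0.657 0.251 0.03 ]
brownjar [ 0.646 -0.438  0.03 ]
rack [ 0.741 -0.29   0.03 ]
board corner [ 0.503 -0.448  0.03 ]
```

View pics/c1.png

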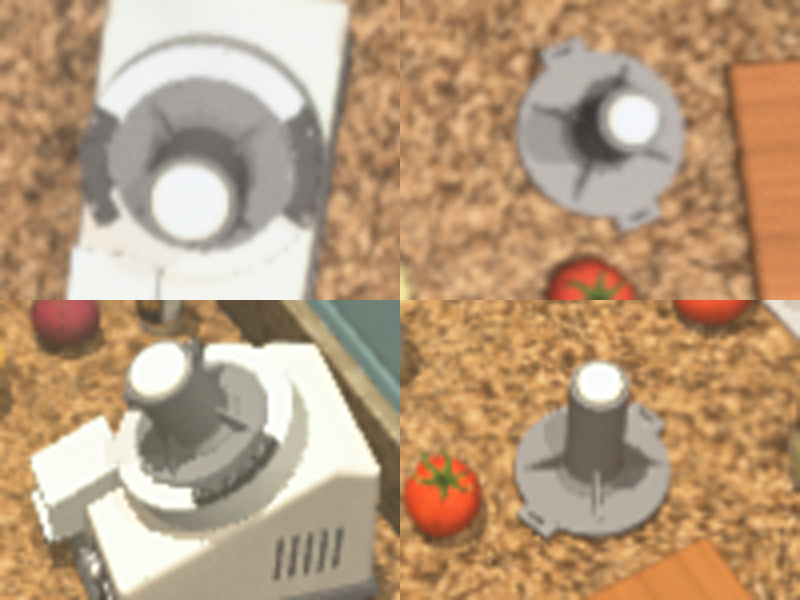

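The crop gives narrow-head lugs at top px (376,212.5) and (396,253.8), its disc centre at (386.3,233.2) and pusher at (394,229.5). The wide pusher is at (277.5,179.5) and the hooks at about (255,171) and (306.8,170).

```bash
python3 - <<'E'
from h import *
im={n:eyes.get_image(n) for n in("side","top")}
t,s=im["top"],im["side"]
f=lambda d,p,z:on_plane(d,p,z).round(4)[:2]
a,b=f(t,(376,212.5),.014),f(t,(396,253.8),.014);print("lugs",a,b,(a+b)/2,np.degrees(np.arctan2(*(a-b)[::-1])),np.linalg.norm(a-b))
print("disc",f(t,(386.3,233.2),.014),"pusher",f(t,(394,229.5),.130))
print("side disc",f(s,(256+592/4-100,262+(470-300)/4),.014),"pusher",f(s,(256+(600-400)/4,262+(383-300)/4),.130))
a,b=f(t,(255,171),.168),f(t,(306.8,170),.168);print("hooks",a,b,(a+b)/2,np.degrees(np.arctan2(*(a-b)[::-1])),np.linalg.norm(a-b))
print("wide pusher top",f(t,(277.5,179.5),.2403),"side",f(s,(256+163/4,160+(370-300)/4),.2403))
# fit slicer yaw & position: mask vs projected points for pusher
for n in im:
    for l in("slicer","wide_head","narrow_head"):
        r=eyes.regions_of(n,l)
        if r: m=r[0]["mask"]; print(n,l,round(r[0]["confidence"],2),m.sum(),r[0]["bbox"],np.argwhere(m).mean(0)[::-1].round(1)); np.save(f"m_{n}_{l}.npy",m)
E
```

```text
lugs [ 0.5431 -0.3279] [ 0.4236 -0.3793] [ 0.48335 -0.3536 ] 23.273774192477262 0.13008539502957284
disc [ 0.4828 -0.3547] pusher [ 0.4828 -0.3525]
side disc [ 0.4834 -0.3581] pusher [ 0.4831 -0.3589]
hooks [0.6389 0.0116] [ 0.6392 -0.1246] [ 0.63905 -0.0565 ] 90.1262019534227 0.13620033039607501
wide pusher top [ 0.601  -0.0488] side [ 0.6013 -0.0554]
side slicer 0.62 3985 [265.5, 170.0, 349.0, 245.5] [310.9 212.5]
side wide_head 0.95 965 [283.5, 167.0, 324.6, 206.0] [304.3 187.2]
side narrow_head 0.75 1224 [284.4, 277.8, 325.5, 320.8] [303.7 301.6]
top slicer 0.68 4132 [245.6, 123.4, 317.8, 222.9] [281.6 172.3]
top wide_head 0.81 1569 [255.5, 149.8, 302.5, 192.7] [280.1 170.8]
top narrow_head 0.87 1399 [361.9, 209.7, 407.4, 258.0] [385.3 233.1]
```

```bash
python3 - <<'E'
from h import *
from scipy.optimize import minimize
im={n:eyes.get_image(n) for n in("side","top")}
t=im["top"]
for z in(0,.05):
    a,b=on_plane(t,(316.5,131),z),on_plane(t,(306.5,215),z); print("right edge",z,a.round(3),b.round(3),np.degrees(np.arctan2(*(a-b)[1::-1])))
th=np.linspace(0,2*np.pi,60)
cyl=lambda r,z0,z1:np.vstack([np.c_[r*np.cos(th),r*np.sin(th),0*th+z] for z in(z0,z1)])
parts=[cyl(.06,0,.006),cyl(.03,0,.08),cyl(.026,.08,.087)]
def sil(d,M,yaw):
    c,s=np.cos(yaw),np.sin(yaw); a=np.radians(30)
    Rz=np.array([[c,-s,0],[s,c,0],[0,0,1]]); Ry=np.array([[np.cos(a),0,-np.sin(a)],[0,1,0],[np.sin(a),0,np.cos(a)]])
    k=4;img=np.zeros((420*k,560*k),np.uint8)
    for P in parts:
        h=cv2.convexHull(((proj(d,P@(Rz@Ry).T+M)+.5)*k).astype(np.int32)); cv2.fillConvexPoly(img,h,255)
    return cv2.resize(img,(560,420),interpolation=cv2.INTER_AREA)/255.
for cams in(["top"],["side"],["top","side"]):
    ms={n:np.load(f"m_{n}_wide_head.npy").astype(float) for n in cams}
    def cost(p): return sum(np.abs(sil(im[n],[p[0],p[1],.165],p[2]/10)-ms[n]).sum() for n in cams)
    r=min((minimize(cost,[.639,-.055,y],method="Nelder-Mead",options=dict(initial_simplex=[[.639,-.055,y],[.645,-.055,y],[.639,-.05,y],[.639,-.055,y+1]])) for y in(-1.5,0)),key=lambda r:r.fun)
    print(cams,r.x[:2].round(4),np.degrees(r.x[2]/10).round(1),r.fun)
E
```

```text
right edge 0 [ 0.794 -0.163  0.   ] [ 0.541 -0.127  0.   ] -7.951980907376482
right edge 0.05 [ 0.779 -0.16   0.05 ] [ 0.535 -0.126  0.05 ] -7.951980907376484
['top'] [ 0.6389 -0.0543] -11.4 64.4
['side'] [ 0.642  -0.0527] -11.2 71.88235294117646
['top', 'side'] [ 0.6399 -0.0546] -16.4 146.7254901960784
```

```bash
python3 -c "
from h import *
go([.613,-.051,.32],51.5)"
```

```text
t 2.8 pos [0.1516 0.5547 0.2453] yawy 74.7 q6 -0.12 -> [-1.2095 -0.9252 -0.1494] spin 0.0645 steps 15.300722570973203 2.7023176927532893
```

```bash
python3 -m creep '[[1,-0.05,-0.04,-0.08,0.01],[1,-0.12,-0.09,-0.15,0.02],[1,-0.2,-0.16,-0.15,0.03],[1,-0.28,-0.22,-0.15,0.03],[1,-0.36,-0.28,-0.15,0.03],[1,-0.44,-0.34,-0.15,0.03],[1,-0.52,-0.4,-0.15,0.03],[1,-0.6,-0.46,-0.15,0.03],[1,-0.6,-0.46,-0.15,0.03]]' 40 | tail -c 600; python3 -c "
from h import *
go([.613,-.051,.32],51.5)"
```

```text
clock: 3.7
position: [0.3832, 0.2498, 0.3204]
ee_rot: [0.001, 0.229, 0.973, -0.001]
contact_force: [-0.3, -0.1, -0.2]
width: 0.0848
gripper_force: 0.0
t 3.7 pos [0.3832 0.2498 0.3204] yawy 63.6 q6 -0.68 -> [-0.6793 -0.3341  0.0031] spin 0.0335 steps 7.57021572700212 1.4040054338157641
```

```bash
python3 -m creep '[[1,-0.09,-0.04,0,0.02],[1,-0.18,-0.08,0,0.0335],[1,-0.27,-0.13,0,0.0335],[1,-0.36,-0.18,0,0.0335],[1,-0.45,-0.22,0,0.0335],[1,-0.54,-0.27,0,0.0335],[1,-0.62,-0.31,0,0.0335],[1,-0.68,-0.334,0,0.0335],[1,-0.68,-0.334,0,0.0335]]' | head -2; python3 -c "
from h import *
go([.613,-.051,.2076],51.5)"
```

```text
clock: 4.6
position: [0.6149, -0.0489, 0.3188]
t 4.6 pos [ 0.6149 -0.0489  0.3188] yawy 51.6 q6 -1.09 -> [ 0.0006 -0.0055  0.2223] spin 0.0004 steps 2.2237957249444005 0.01661109948483184
```

```bash
python3 -m creep '[[1,0,-0.005,0,-0.024],[1,0,-0.005,0,-0.048],[1,0,-0.005,0,-0.07],[1,0,-0.005,0.08,-0.083],[1,0,-0.005,0.16,-0.083],[1,0,-0.005,0.222,-0.083],[1,0,-0.005,0.222,-0.083],[1,0,-0.005,0.222,-0.06],[1,0,-0.005,0.222,-0.036],[1,0,-0.005,0.222,-0.02]]'; python3 -m creep '[[0,0,0,0,0],[0,0,0,0,0],[0,0,0,0,0],[0,0,0,0,0],[0,0,0,0,0],[0,0,0,0,0]]' 40
```

```text
clock: 5.6
position: [0.6116, -0.0469, 0.2117]
ee_rot: [0.001, 0.269, 0.963, 0.0]
contact_force: [0.2, 0.1, 0.6]
width: 0.0853
gripper_force: 0.0
clock: 6.2
position: [0.6108, -0.0476, 0.2122]
ee_rot: [0.001, 0.265, 0.964, 0.0]
contact_force: [-3.6, -1.2, 7.9]
width: 0.0627
gripper_force: 41.0
```

```bash
python3 - <<'E'
from h import *
im={n:eyes.get_image(n) for n in("side","top")}
tiles=[cv2.resize(f[y:y+75,x:x+100],(400,300),interpolation=cv2.INTER_CUBIC) for f,x,y in[(im["top"]["frame"],230,130),(im["side"]["frame"],256,150)]]
cv2.imwrite("pics/c2.png",np.hstack(tiles)[:,:,::-1])
s,_=tool();print(s["moment"],s["contact_force"],s["position"])
E
```

```text
[0.1357997  0.28814184 0.10392449] [-3.10144145 -1.23302708  8.09270979] [ 0.61082748 -0.04766788  0.21226038]
```

View pics/c2.png

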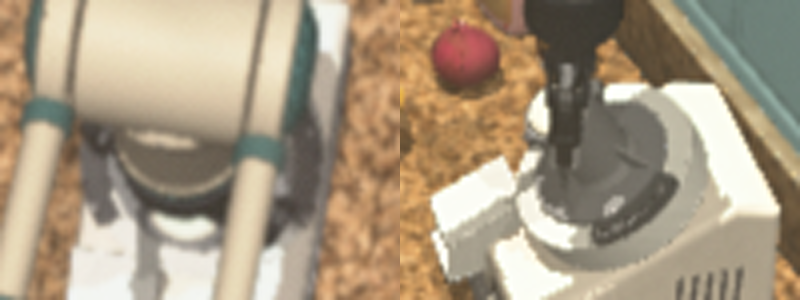

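The tube is gripped (62.7 mm). Now the first anticlockwise twist.

```bash
python3 -m creep '[[0,0,0,0,0],[0,0,0,0,-0.02],[0,0,0,0,-0.04],[0,0,0,0,-0.06],[0,0,0,0,-0.08],[0,0,0,0,-0.1],[0,0,0,0,-0.12],[0,0,0,0,-0.12]]' 60; python3 -c "
from h import *
s,R=tool();print(s['moment'],s['qpos'][5]);go(s['position'],81.5)"
```

```text
clock: 7.1
position: [0.6177, -0.0475, 0.2134]
ee_rot: [0.009, -0.108, 0.994, -0.002]
contact_force: [7.3, 7.4, 2.5]
width: 0.0588
gripper_force: 152.6
[-1.8715226  -2.34225475 -0.36499973] -1.9780528363906216
t 7.1 pos [ 0.6177 -0.0475  0.2134] yawy 102.4 q6 -1.98 -> [0. 0. 0.] spin 0.0581 steps 0.0 2.435719971116827
```

```bash
python3 -m creep '[[1,0,0,0,0],[1,0,0,0,0],[1,0,0,0,0],[1,0,0,0,0.02],[1,0,0,0,0.042],[1,0,0,0,0.064],[1,0,0,0,0.086],[1,0,0,0,0.108],[1,0,0,0,0.125],[1,0,0,0,0.125]]' 40; python3 - <<'E'
from h import *
im={n:eyes.get_image(n) for n in("side","top")}
tiles=[cv2.resize(f[y:y+75,x:x+100],(400,300),interpolation=cv2.INTER_CUBIC) for f,x,y in[(im["top"]["frame"],230,130),(im["side"]["frame"],256,150)]]
cv2.imwrite("pics/c3.png",np.hstack(tiles)[:,:,::-1])
go([.613,-.051,.2076],56)
E
```

```text
clock: 8.1
position: [0.6102, -0.0478, 0.209]
ee_rot: [-0.001, 0.282, 0.96, -0.0]
contact_force: [-0.5, 0.1, -0.5]
width: 0.0856
gripper_force: 0.0
t 8.2 pos [ 0.6104 -0.0478  0.2091] yawy 57.4 q6 -1.19 -> [-0.0079 -0.0027  0.003 ] spin 0.0039 steps 0.0883416090518016 0.16195004430015192
```

View pics/c3.png

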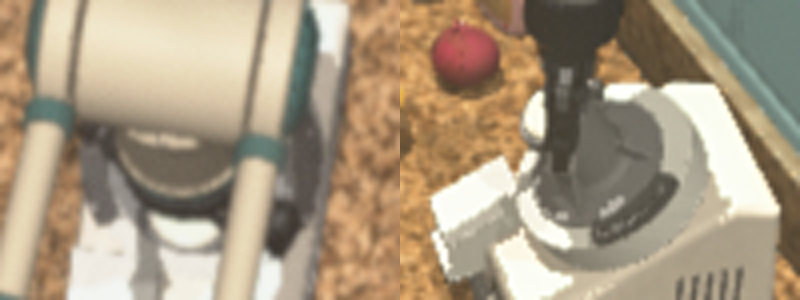

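```bash
python3 -m creep '[[1,-0.004,-0.002,0.002,0],[0,-0.004,-0.002,0.002,0],[0,-0.004,-0.002,0.002,0],[0,-0.004,-0.002,0.002,0],[0,-0.004,-0.002,0.002,0],[0,-0.004,-0.002,0.002,0]]' 50|grep -E "width|force";  python3 -m creep '[[0,0,0,0,-0.02],[0,0,0,0,-0.04],[0,0,0,0,-0.06],[0,0,0,0,-0.08],[0,0,0,0,-0.1],[0,0,0,0,-0.12],[0,0,0,0,-0.12]]' 50; python3 -m creep '[[1,0,0,0,0],[1,0,0,0,0],[1,0,0,0,0],[1,0,0,0,0.02],[1,0,0,0,0.042],[1,0,0,0,0.06]]' 40; python3 - <<'E'
from h import *
im={n:eyes.get_image(n) for n in("side","top")}
tiles=[cv2.resize(f[y:y+75,x:x+100],(400,300),interpolation=cv2.INTER_CUBIC) for f,x,y in[(im["top"]["frame"],230,130),(im["side"]["frame"],256,150)]]
cv2.imwrite("pics/c4.png",np.hstack(tiles)[:,:,::-1])
go([.613,-.051,.2076],81.5)
E
```

```text
contact_force: [0.2, -0.8, 3.1]
width: 0.0636
gripper_force: 51.7
clock: 9.5
position: [0.6196, -0.0476, 0.2117]
ee_rot: [0.01, -0.092, 0.996, 0.0]
contact_force: [10.4, 9.1, 5.0]
width: 0.0589
gripper_force: 122.4
clock: 10.1
position: [0.6112, -0.0498, 0.2077]
ee_rot: [-0.001, 0.1, 0.995, 0.0]
contact_force: [0.7, -0.9, 0.1]
width: 0.0851
gripper_force: 0.0
t 10.2 pos [ 0.6113 -0.0498  0.2077] yawy 78.8 q6 -1.57 -> [-0.0038 -0.0016  0.0003] spin -0.0074 steps 0.04154899501462525 0.3093605018287342
```

View pics/c4.png

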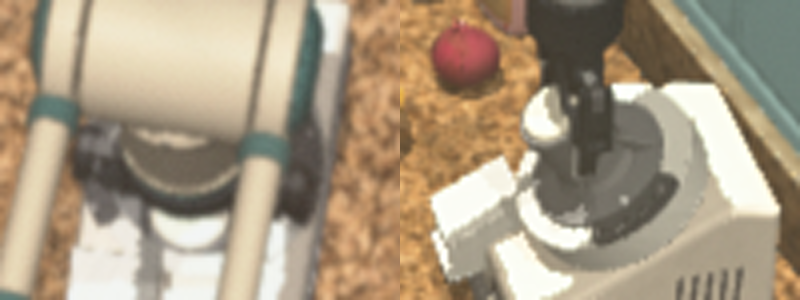

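```bash
python3 -m creep '[[1,-0.004,-0.002,0,-0.007],[0,-0.004,-0.002,0,-0.007],[0,-0.004,-0.002,0,-0.007],[0,-0.004,-0.002,0,-0.007],[0,-0.004,-0.002,0,-0.007],[0,-0.004,-0.002,0,-0.007]]' 50|grep -E "pos|width|force";  python3 -m creep '[[0,0.002,0,-0.0035,0],[0,0.004,0,-0.007,0],[0,0.006,0,-0.0105,0],[0,0.009,0,-0.015,0],[0,0.009,0,-0.015,0]]' 60|grep -E "pos|width|force"
```

```text
position: [0.6136, -0.0503, 0.2086]
contact_force: [0.1, 2.6, 3.0]
width: 0.0587
gripper_force: 54.1
position: [0.6135, -0.0503, 0.2091]
contact_force: [17.7, 1.5, -30.5]
width: 0.0581
gripper_force: 73.6
```

```bash
python3 -m creep '[[0,0,0,0.008,0],[0,-0.009,0,0.015,0],[1,-0.009,0,0.015,0],[1,-0.009,0,0.015,0],[1,-0.009,0,0.015,0],[1,0,0,-0.08,0],[1,0,0,-0.16,0],[1,0.06,0,-0.24,0],[1,0.15,0,-0.24,0],[1,0.24,0,-0.24,0]]' 40|grep -E "pos|width|force"; python3 -m creep '[[1,0.08,0,0,0],[1,0.14,0,0,0],[1,0.14,0,0,0]]' | grep pos; python3 - <<'E'
from h import *
im={n:eyes.get_image(n) for n in("side","top")}
tiles=[cv2.resize(f[y:y+75,x:x+100],(400,300),interpolation=cv2.INTER_CUBIC) for f,x,y in[(im["top"]["frame"],230,130),(im["side"]["frame"],256,150)]]
cv2.imwrite("pics/c5.png",np.hstack(tiles)[:,:,::-1])
E
```

```text
position: [0.4899, -0.0327, 0.337]
contact_force: [0.3, 0.0, -0.0]
width: 0.0854
gripper_force: 0.0
position: [0.4172, -0.0213, 0.3365]
```

View pics/c5.png

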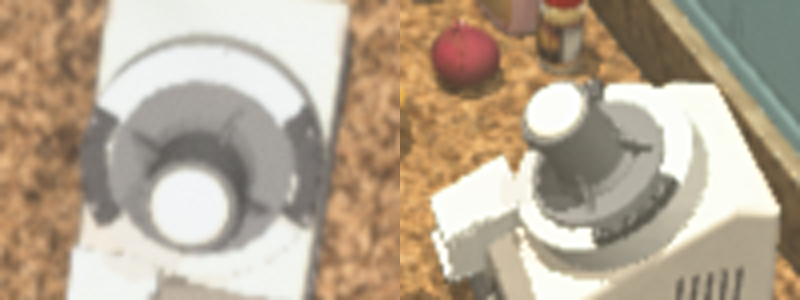

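```bash
cat >> h.py <<'E'
M=np.array([.640,-.055,.165]); YM=np.radians(-8.5)
_c,_s=np.cos(YM),np.sin(YM)
AX=np.array([[_c,-_s,0],[_s,_c,0],[0,0,1]])@np.array([[3**.5/2,0,-.5],[0,1,0],[.5,0,3**.5/2]])
def mouth(d,px,s=.008):
    p=on_plane(d,px,0);c=-d["R"].T@d["t"];a=AX[:,2];v=p-c
    X=c+v*((M+s*a-c)@a)/(v@a);q=AX.T@(X-M);return (q[:2]*1000).round(),np.degrees(np.arctan2(q[1],q[0])).round()
E
python3 - <<'E'
from h import *
t=eyes.get_image("top");s=eyes.get_image("side")
for n,p in[("c1 L",(268.75,158)),("c1 R",(292,157.5)),("c5 L",(263.25,163.75)),("c5 R",(290,157)),("c5 low",(295.5,183.25)),("hookR ends",(306,157)),("",(305,187)),("hookL",(258,157)),("",(256,185))]: print(n,*mouth(t,p))
for n,p in[("c1 side",(256+245/4,160+(425-300)/4)),("c5 side",(319,187)),("c5 side hook",(256+270/4,150+185/4)),("",(256+200/4,150+240/4))]: print(n,*mouth(s,p))
E
```

```text
c1 L [32. 33.] 46.0
c1 R [ 41. -27.] -33.0
c5 L [15. 46.] 72.0
c5 R [ 42. -21.] -27.0
c5 low [-27. -44.] -122.0
hookR ends [ 48. -62.] -53.0
 [-34. -70.] -116.0
hookL [31. 61.] 63.0
 [-47.  60.] 128.0
c1 side [ 33. -33.] -46.0
c5 side [ 44. -22.] -26.0
c5 side hook [ 43. -65.] -56.0
 [-27. -76.] -109.0
```

```bash
cat >> h.py <<'E'
def ring(n,r=.066,s=.006,step=10):
    d=eyes.get_image(n); g=cv2.cvtColor(d["frame"],cv2.COLOR_RGB2GRAY)
    th=np.radians(np.arange(-180,180,step)); P=M+np.c_[r*np.cos(th),r*np.sin(th),0*th+s]@AX.T
    p=proj(d,P).astype(np.float32); v=cv2.remap(g,p[None,:,0],p[None,:,1],1)[0]
    print(n,r," ".join(f"{int(round(np.degrees(a)))}:{int(b)}" for a,b in zip(th,v)))
E
python3 -c "
from h import *
for n in('top','side'): ring(n);ring(n,.05,.008)
go([.613,-.051,.33],66)"
```

```text
top 0.066 -180:236 -170:240 -160:241 -150:239 -140:242 -130:242 -120:236 -110:113 -100:124 -90:122 -80:118 -70:119 -60:118 -50:234 -40:243 -30:243 -20:241 -10:241 0:240 10:241 20:242 30:242 40:242 50:243 60:242 70:121 80:125 90:129 100:117 110:120 120:124 130:182 140:231 150:226 160:231 170:228
top 0.05 -180:239 -170:218 -160:160 -150:123 -140:150 -130:156 -120:125 -110:160 -100:161 -90:163 -80:165 -70:164 -60:163 -50:165 -40:166 -30:163 -20:163 -10:164 0:164 10:164 20:164 30:162 40:163 50:162 60:161 70:139 80:160 90:161 100:161 110:160 120:147 130:150 140:162 150:222 160:240 170:242
side 0.066 -180:247 -170:250 -160:230 -150:247 -140:251 -130:239 -120:242 -110:112 -100:128 -90:113 -80:116 -70:120 -60:133 -50:154 -40:253 -30:252 -20:252 -10:252 0:252 10:252 20:252 30:252 40:252 50:253 60:254 70:116 80:163 90:254 100:252 110:252 120:197 130:110 140:237 150:246 160:237 170:246
side 0.05 -180:102 -170:115 -160:117 -150:122 -140:172 -130:176 -120:160 -110:176 -100:177 -90:177 -80:178 -70:177 -60:177 -50:177 -40:178 -30:174 -20:171 -10:176 0:176 10:175 20:175 30:175 40:175 50:174 60:176 70:124 80:129 90:183 100:215 110:198 120:138 130:95 140:100 150:98 160:102 170:102
t 13.0 pos [ 0.4222 -0.0221  0.3354] yawy 81.4 q6 -1.64 -> [-3.86e-01  1.00e-04  1.05e-02] spin 0.0427 steps 3.8616650023238703 1.7893068535423762
```

```bash
python3 -m creep '[[1,-0.1,0,0,0],[1,-0.2,0,0,0],[1,-0.3,0,0,0],[1,-0.386,0,0.02,0],[1,-0.386,0,0.1,0],[1,-0.386,0,0.18,0],[1,-0.386,0,0.252,0],[1,-0.386,0,0.252,0.02],[1,-0.386,0,0.252,0.043],[1,-0.386,0,0.252,0.043]]' 120|grep -E "pos|width|force"; python3 -m creep '[[0,0,0,0,0],[0,0,0,0,0],[0,0,0,0,0],[0,0,0,0,0],[0,0,0,0,0],[0,0,0,0,-0.01],[0,0,0,0,-0.02],[0,0,0,0,-0.03],[0,0,0,0,-0.04]]' 120;  python3 -c "
from h import *
s,R=tool();print(s['moment'],s['moment']@AX[:,2]);ring('side',.05,.008);go(s['position'],81.5)"
```

```text
position: [0.6125, -0.0509, 0.2086]
contact_force: [-0.1, -0.2, -0.1]
width: 0.0856
gripper_force: 0.0
clock: 14.9
position: [0.6105, -0.0498, 0.2118]
ee_rot: [-0.001, 0.085, 0.996, 0.001]
contact_force: [-8.3, 5.2, 17.0]
width: 0.0577
gripper_force: 128.7
[ 0.56032442  2.04756032 -0.15619186] -0.2610266425933403
side 0.05 -180:99 -170:99 -160:98 -150:103 -140:140 -130:154 -120:114 -110:111 -100:114 -90:115 -80:126 -70:113 -60:113 -50:113 -40:112 -30:111 -20:110 -10:112 0:111 10:110 20:111 30:111 40:110 50:107 60:65 70:79 80:65 90:65 100:72 110:156 120:157 130:92 140:86 150:92 160:93 170:99
t 14.95 pos [ 0.6103 -0.0496  0.2119] yawy 80.5 q6 -1.6 -> [-0.0004 -0.0003  0.0001] spin -0.0027 steps 0.005117672778949582 0.11434271363431216
```

```bash
python3 -m creep '[[0,0,0,0,-0.01],[0,0,0,0,-0.02],[0,0,0,0,-0.03],[0,0,0,0,-0.04],[0,0,0,0,-0.05],[0,0,0,0,-0.06],[0,0,0,0,-0.06]]' 120;  python3 -c "
from h import *
s,R=tool();print(s['moment'],s['moment']@AX[:,2]);ring('side',.055,.008,5);ring('side',.045,.008,5);ring('side',.066,.006,5)"
```

```text
clock: 15.65
position: [0.6226, -0.0486, 0.2148]
ee_rot: [0.013, -0.096, 0.995, 0.0]
contact_force: [17.0, 17.5, 7.4]
width: 0.0557
gripper_force: 171.6
[-1.96915891 -2.45883447 -5.57385537] -4.035055085139593
side 0.055 -180:100 -175:106 -170:111 -165:114 -160:115 -155:116 -150:119 -145:141 -140:159 -135:175 -130:176 -125:175 -120:175 -115:163 -110:145 -105:164 -100:152 -95:155 -90:148 -85:141 -80:106 -75:104 -70:104 -65:107 -60:106 -55:111 -50:100 -45:111 -40:114 -35:115 -30:116 -25:116 -20:124 -15:134 -10:127 -5:122 0:127 5:136 10:141 15:136 20:113 25:68 30:61 35:64 40:62 45:61 50:60 55:77 60:152 65:119 70:65 75:66 80:92 85:130 90:199 95:227 100:253 105:253 110:253 115:245 120:216 125:159 130:119 135:89 140:89 145:98 150:97 155:97 160:119 165:117 170:120 175:102
side 0.045 -180:99 -175:99 -170:100 -165:104 -160:113 -155:114 -150:114 -145:114 -140:114 -135:122 -130:148 -125:166 -120:148 -115:131 -110:145 -105:165 -100:176 -95:172 -90:166 -85:162 -80:121 -75:114 -70:115 -65:114 -60:114 -55:114 -50:114 -45:113 -40:114 -35:114 -30:113 -25:113 -20:109 -15:102 -10:113 -5:113 0:113 5:113 10:107 15:84 20:66 25:64 30:64 35:64 40:63 45:62 50:62 55:64 60:66 65:67 70:64 75:71 80:90 85:96 90:118 95:142 100:177 105:188 110:185 115:163 120:143 125:115 130:96 135:89 140:87 145:87 150:89 155:93 160:94 165:96 170:99 175:100
side 0.066 -180:243 -175:242 -170:251 -165:234 -160:226 -155:251 -150:246 -145:216 -140:250 -135:212 -130:224 -125:220 -120:241 -115:116 -110:82 -105:87 -100:93 -95:87 -90:82 -85:89 -80:84 -75:86 -70:85 -65:84 -60:97 -55:89 -50:101 -45:182 -40:187 -35:186 -30:186 -25:186 -20:186 -15:188 -10:187 -5:187 0:187 5:188 10:186 15:187 20:188 25:183 30:95 35:65 40:73 45:63 50:61 55:60 60:78 65:102 70:68 75:65 80:80 85:143 90:195 95:210 100:237 105:252 110:252 115:252 120:244 125:160 130:126 135:107 140:186 145:229 150:229 155:152 160:142 165:187 170:244 175:234
```

```bash
python3 -m creep '[[1,0,0,0,0],[1,0,0,0,0],[1,0,0,0,0],[1,0,0,0,0.022],[1,0,0,0,0.044],[1,0,0,0,0.066],[1,0,0,0,0.084],[1,0,0,0,0.084]]' 50|grep -E "pos|width"; python3 -c "
from h import *
ring('side',.05,.008,5);go([.613,-.051,.2086],71.5)"
```

```text
position: [0.6113, -0.0513, 0.2091]
width: 0.0857
side 0.05 -180:99 -175:100 -170:99 -165:99 -160:99 -155:99 -150:98 -145:105 -140:126 -135:145 -130:130 -125:115 -120:112 -115:110 -110:112 -105:114 -100:114 -95:127 -90:146 -85:166 -80:128 -75:113 -70:114 -65:115 -60:114 -55:114 -50:113 -45:113 -40:112 -35:113 -30:113 -25:112 -20:112 -15:113 -10:112 -5:111 0:111 5:112 10:112 15:111 20:111 25:110 30:111 35:111 40:110 45:110 50:111 55:115 60:145 65:105 70:67 75:70 80:72 85:68 90:67 95:67 100:65 105:87 110:145 115:168 120:146 125:119 130:98 135:87 140:87 145:87 150:92 155:93 160:94 165:96 170:98 175:99
t 16.65 pos [ 0.6114 -0.0512  0.2092] yawy 71.8 q6 -1.45 -> [-0.0029  0.0013  0.0013] spin 0.0007 steps 0.03395508103925654 0.03050444415046207
```

```bash
python3 -m creep '[[0,0,0,0,0],[0,0,0,0,0],[0,0,0,0,0],[0,0,0,0,0],[0,0,0,0,0],[0,0,0,0,-0.015],[0,0,0,0,-0.03],[0,0,0,0,-0.045],[0,0,0,0,-0.055],[0,0,0,0,-0.055]]' 50;  python3 -c "
from h import *
s,R=tool();print(s['moment'],s['moment']@AX[:,2]);go(s['position'],81.5)"
```

```text
clock: 17.65
position: [0.6164, -0.0499, 0.2109]
ee_rot: [0.005, -0.013, 1.0, 0.0]
contact_force: [6.0, 4.9, 0.9]
width: 0.059
gripper_force: 78.2
[-0.33752538 -1.35474197  0.10421403] 0.1570391621168651
t 17.65 pos [ 0.6164 -0.0499  0.2109] yawy 91.5 q6 -1.79 -> [0. 0. 0.] spin 0.0278 steps 0.0 1.1670948713566525
```

```bash
python3 -m creep '[[1,0,0,0,0],[1,0,0,0,0],[1,0,0,0,0],[1,0,0,0,0.02],[1,0,0,0,0.04],[1,0,0,0,0.057],[1,0,0,0,0.057]]' 50|grep -E "pos|width"; python3 -m creep '[[0,0,0,0,0],[0,0,0,0,0],[0,0,0,0,0],[0,0,0,0,0],[0,0,0,0,0],[0,0,0,0,-0.015],[0,0,0,0,-0.03],[0,0,0,0,-0.045],[0,0,0,0,-0.055],[0,0,0,0,-0.055]]' 50;  python3 -c "
from h import *
s,R=tool();print(s['moment'],s['moment']@AX[:,2]);ring('side',.055,.008,5);ring('side',.066,.006,5)"
```

```text
position: [0.6118, -0.0509, 0.2096]
width: 0.0856
clock: 19.35
position: [0.6184, -0.0495, 0.2102]
ee_rot: [0.007, -0.006, 1.0, 0.001]
contact_force: [12.0, 5.6, -4.7]
width: 0.0584
gripper_force: 69.8
[-0.2231112  -1.99806806 -0.53555977] -0.5011447448190299
side 0.055 -180:98 -175:104 -170:111 -165:114 -160:114 -155:116 -150:118 -145:141 -140:169 -135:176 -130:174 -125:174 -120:173 -115:164 -110:156 -105:166 -100:137 -95:110 -90:106 -85:107 -80:106 -75:104 -70:103 -65:104 -60:108 -55:110 -50:103 -45:105 -40:111 -35:118 -30:119 -25:118 -20:122 -15:129 -10:130 -5:123 0:126 5:135 10:137 15:125 20:127 25:124 30:119 35:80 40:65 45:77 50:79 55:66 60:64 65:63 70:78 75:74 80:68 85:75 90:126 95:169 100:218 105:251 110:249 115:235 120:197 125:156 130:112 135:89 140:90 145:97 150:98 155:100 160:127 165:129 170:104 175:98
side 0.066 -180:246 -175:244 -170:250 -165:234 -160:229 -155:251 -150:251 -145:241 -140:250 -135:252 -130:252 -125:252 -120:241 -115:117 -110:82 -105:86 -100:93 -95:88 -90:82 -85:89 -80:84 -75:86 -70:86 -65:85 -60:96 -55:90 -50:91 -45:118 -40:128 -35:177 -30:187 -25:185 -20:186 -15:186 -10:186 -5:187 0:187 5:187 10:187 15:186 20:187 25:187 30:185 35:205 40:137 45:65 50:92 55:97 60:72 65:66 70:73 75:66 80:68 85:68 90:136 95:177 100:205 105:251 110:252 115:252 120:238 125:160 130:125 135:129 140:144 145:138 150:221 155:152 160:141 165:187 170:244 175:234
```

```bash
python3 -m creep '[[1,0,0,0,0],[1,0,0,0,0],[1,0,0,0,0],[1,0,0,0,0.022],[1,0,0,0,0.044],[1,0,0,0,0.066],[1,0,0,0,0.08],[1,0,0,0,0.08]]' 80|grep -E "pos|width"; python3 -m creep '[[0,0,0,0,0],[0,0,0,0,0],[0,0,0,0,0],[0,0,0,0,0],[0,0,0,0,-0.015],[0,0,0,0,-0.03],[0,0,0,0,-0.045],[0,0,0,0,-0.06],[0,0,0,0,-0.07],[0,0,0,0,-0.07]]' 80;  python3 -c "
from h import *
s,R=tool();print(s['moment'],s['moment']@AX[:,2]);ring('side',.066,.006,5)"
```

```text
position: [0.6117, -0.051, 0.2097]
width: 0.0853
clock: 21.25
position: [0.6075, -0.0516, 0.2156]
ee_rot: [-0.003, 0.025, 1.0, -0.002]
contact_force: [-16.2, 1.9, 28.1]
width: 0.0581
gripper_force: 87.5
[-1.19294878  2.74072561 -0.85832349] 0.04914520113140153
side 0.066 -180:200 -175:210 -170:225 -165:189 -160:216 -155:214 -150:198 -145:211 -140:250 -135:212 -130:238 -125:253 -120:241 -115:116 -110:82 -105:85 -100:88 -95:87 -90:82 -85:89 -80:85 -75:85 -70:85 -65:84 -60:97 -55:89 -50:89 -45:116 -40:129 -35:123 -30:122 -25:134 -20:172 -15:187 -10:187 -5:187 0:187 5:186 10:186 15:187 20:186 25:186 30:186 35:215 40:248 45:255 50:220 55:78 60:86 65:96 70:74 75:66 80:64 85:71 90:73 95:92 100:166 105:165 110:219 115:253 120:241 125:166 130:121 135:142 140:146 145:104 150:99 155:105 160:144 165:157 170:180 175:226
```

```bash
python3 -m creep '[[1,0,0,0,0],[1,0,0,0,0],[1,0,0,0,0],[1,0,0,0,0.022],[1,0,0,0,0.044],[1,0,0,0,0.066],[1,0,0,0,0.075],[1,0,0,0,0.075]]' 80|grep -E "pos|width"; python3 -m creep '[[0,0,0,0,0],[0,0,0,0,0],[0,0,0,0,0],[0,0,0,0,0],[0,0,0,0,-0.015],[0,0,0,0,-0.03],[0,0,0,0,-0.045],[0,0,0,0,-0.06],[0,0,0,0,-0.075],[0,0,0,0,-0.075]]' 80;  python3 -c "
from h import *
s,R=tool();print(s['moment'],s['moment']@AX[:,2]);ring('side',.066,.006,5);go(s['position'],81.5)"
```

```text
position: [0.6122, -0.0508, 0.2088]
width: 0.0857
clock: 23.1
position: [0.6123, -0.0527, 0.2113]
ee_rot: [0.001, 0.024, 1.0, -0.002]
contact_force: [-2.2, -1.5, 7.7]
width: 0.0582
gripper_force: 85.0
[-0.84042724  0.25240325  0.09963651] 0.5205394725855356
side 0.066 -180:160 -175:199 -170:178 -165:180 -160:173 -155:189 -150:179 -145:210 -140:250 -135:212 -130:214 -125:215 -120:226 -115:116 -110:80 -105:85 -100:88 -95:86 -90:81 -85:88 -80:83 -75:85 -70:85 -65:83 -60:96 -55:88 -50:101 -45:182 -40:187 -35:171 -30:124 -25:140 -20:142 -15:142 -10:152 -5:153 0:178 5:186 10:186 15:187 20:186 25:186 30:187 35:215 40:249 45:248 50:112 55:94 60:101 65:84 70:68 75:69 80:65 85:66 90:73 95:142 100:166 105:199 110:254 115:252 120:241 125:167 130:110 135:133 140:125 145:109 150:100 155:125 160:156 165:159 170:159 175:141
t 23.15 pos [ 0.6123 -0.0527  0.2113] yawy 87.2 q6 -1.72 -> [ 0.     -0.0001 -0.    ] spin 0.0158 steps 0.0011496075327163515 0.6637957270155149
```

Lug now spans −33° to −2° in the mouth frame, so it's clear of the hooks. Lifting along the mouth axis.

```bash
python3 -m creep '[[0,0.004,0,-0.007,0],[0,0.008,0,-0.014,0],[0,0.014,0,-0.024,0],[0,0.022,0,-0.038,0],[0,0.03,0,-0.052,0],[0,0.04,0,-0.08,0],[0,0.05,0,-0.14,0],[0,0.05,0,-0.16,0],[0,0.05,0,-0.16,0]]' 80;  python3 - <<'E'
from h import *
s,R=tool()
go([.40,-.065,.25],81.5)
d=eyes.get_image("side");g=d["frame"]
cv2.imwrite("pics/c6.png",cv2.resize(g[120:260,200:387],(748,560),interpolation=cv2.INTER_CUBIC)[:,:,::-1])
E
```

```text
clock: 24.05
position: [0.5882, -0.0496, 0.2925]
ee_rot: [0.003, 0.025, 1.0, -0.0]
contact_force: [0.1, 0.3, -2.4]
width: 0.0585
gripper_force: 86.1
t 24.05 pos [ 0.5882 -0.0496  0.2925] yawy 87.1 q6 -1.72 -> [ 0.3749 -0.0494  0.083 ] spin 0.0157 steps 3.871754578530534 0.6567354881611598
```

View pics/c6.png

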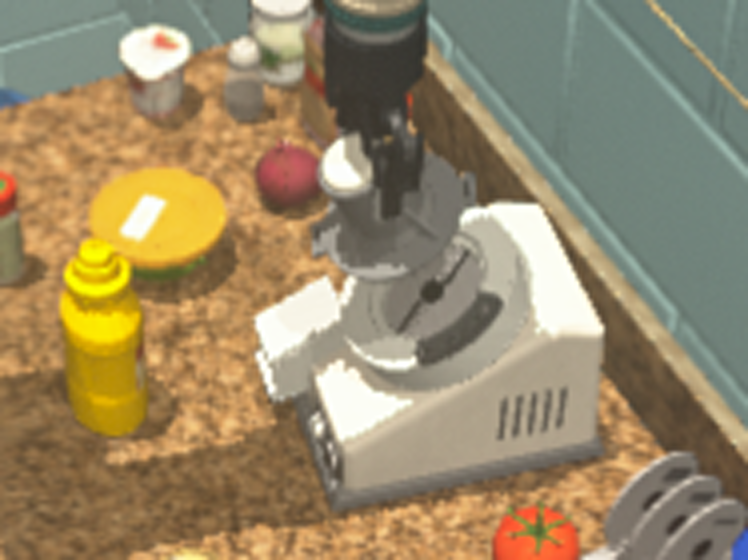

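The head is off the machine and held at its 30° tilt. I'll carry it to the clear spot at about (0.42,-0.065) and lower it.

```bash
python3 -m creep '[[0,0.06,-0.006,0,0.005],[0,0.14,-0.014,0,0.01],[0,0.22,-0.022,0,0.0157],[0,0.3,-0.03,0.04,0.0157],[0,0.37,-0.038,0.11,0.0157],[0,0.409,-0.0415,0.2,0.0157],[0,0.409,-0.0415,0.29,0.0157],[0,0.409,-0.0415,0.36,0.0157],[0,0.409,-0.0415,0.38,0.0157],[0,0.409,-0.0415,0.38,0.0157]]' 80; python3 -m creep '[[0,0,0,0.01,0],[0,0,0,0.02,0],[0,0,0,0.03,0],[0,0,0,0.038,0],[0,0,0,0.038,0]]' 60
```

```text
clock: 25.1
position: [0.3806, -0.0596, 0.0984]
ee_rot: [-0.002, 0.074, 0.997, 0.001]
contact_force: [0.6, -0.4, -1.5]
width: 0.0583
gripper_force: 86.0
clock: 25.6
position: [0.3817, -0.0599, 0.0806]
ee_rot: [-0.0, 0.074, 0.997, 0.0]
contact_force: [0.4, -0.2, -2.4]
width: 0.0587
gripper_force: 86.0
```

```bash
python3 -m creep '[[0,0,0,0.006,0],[0,-0.014,0,0.012,0],[0,-0.028,0,0.02,0],[0,-0.038,0,0.028,0],[0,-0.048,0,0.036,0],[0,-0.06,0,0.042,0],[0,-0.068,0,0.044,0],[0,-0.074,0,0.044,0],[0,-0.074,0,0.044,0]]' 25; python3 -m creep '[[0.5,0,0,0,0],[1,0,0,0,0],[1,0,0,0,0],[1,0,0,0,0],[1,0,0,-0.06,0],[1,0,0,-0.14,0],[1,0,0,-0.22,0],[1,0,0,-0.3,0],[1,0,0.06,-0.36,0],[1,0,0.1,-0.36,0]]'; python3 - <<'E'
from h import *
im={n:eyes.get_image(n) for n in("side","top")}
for n,z in(("side",.008),("top",.008)):
    for p in eyes.place_of(n,"wide_head")[:2]: print(n,round(p["confidence"],2),p["centre"],on_plane(im[n],p["centre"],z).round(3))
go([.482,-.355,.25],113.3)
tiles=[cv2.resize(f[y:y+105,x:x+140],(400,300),interpolation=cv2.INTER_CUBIC) for f,x,y in[(im["top"]["frame"],210,190),(im["side"]["frame"],196,200)]]
cv2.imwrite("pics/c7.png",np.hstack(tiles)[:,:,::-1])
E
```

```text
clock: 26.5
position: [0.4167, -0.0652, 0.0587]
ee_rot: [-0.003, 0.074, 0.997, 0.0]
contact_force: [-3.5, 0.1, 7.2]
width: 0.0581
gripper_force: 98.8
clock: 27.5
position: [0.4292, -0.0158, 0.2434]
ee_rot: [0.005, 0.075, 0.997, -0.0]
contact_force: [0.7, -0.7, -1.0]
width: 0.0856
gripper_force: 0.0
side 0.82 [243.7, 243.9] [ 0.412 -0.054  0.008]
side 0.57 [366.4, 263.1] [ 0.745 -0.299  0.008]
top 0.77 [283.4, 257.9] [ 0.416 -0.058  0.008]
top 0.53 [306.6, 174.4] [ 0.66  -0.13   0.008]
t 27.7 pos [ 0.4256 -0.0161  0.2385] yawy 81.6 q6 -1.62 -> [-0.211  -0.6539 -0.0228] spin -0.0882 steps 6.874822498014044 3.695387761759759
```

View pics/c7.png

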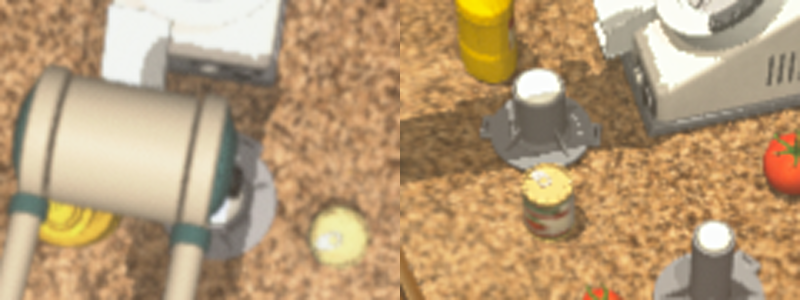

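The wide head is standing upright at about (0.414,-0.056), with the tin and the mustard untouched. Next, over to the narrow head.

```bash
python3 -m creep '[[1,-0.02,-0.06,0,0.023],[1,-0.05,-0.15,0,0.046],[1,-0.08,-0.24,0,0.069],[1,-0.1,-0.33,0,0.092],[1,-0.13,-0.42,0,0.115],[1,-0.16,-0.51,0,0.138],[1,-0.18,-0.59,0,0.161],[1,-0.211,-0.654,0,0.184],[1,-0.211,-0.654,0,0.207],[1,-0.211,-0.654,0,0.23]]'|grep -E "clock|pos"; python3 -c "
from h import *
go([.483,-.355,.088],-44.7)"
```

```text
clock: 28.7
position: [0.4806, -0.3574, 0.2366]
t 28.7 pos [ 0.4806 -0.3574  0.2366] yawy -1.8 q6 -0.72 -> [0.0045 0.0054 0.2972] spin 0.1191 steps 2.973266996460601 4.990178456134284
```

```bash
python3 -m creep '[[1,0.004,0.005,0.03,0.023],[1,0.004,0.005,0.08,0.046],[1,0.004,0.005,0.15,0.069],[1,0.004,0.005,0.22,0.092],[1,0.004,0.005,0.28,0.115],[1,0.004,0.005,0.297,0.119],[0,0.004,0.005,0.297,0.119],[0,0.004,0.005,0.297,0.119],[0,0.004,0.005,0.297,0.119],[0,0.004,0.005,0.297,0.119]]' 60; python3 -m creep '[[0,0,0,0,0],[0,0,0,-0.06,0],[0,0,0,-0.14,0],[0,0,0,-0.23,0],[0,0,0,-0.33,0],[0,0,0,-0.43,0.01],[0,0,0,-0.47,0.03],[0,0,0,-0.47,0.04]]';python3 -c "
from h import *
go([.664,-.0585,.32],-98.5)"
```

```text
clock: 29.7
position: [0.4855, -0.3544, 0.0923]
ee_rot: [0.002, 0.921, 0.39, 0.001]
contact_force: [0.1, -1.5, 3.0]
width: 0.0423
gripper_force: 61.0
clock: 30.5
position: [0.4854, -0.3538, 0.33]
ee_rot: [0.003, 0.963, 0.27, 0.002]
contact_force: [0.2, 0.0, -2.7]
width: 0.0431
gripper_force: 61.9
t 30.5 pos [ 0.4854 -0.3538  0.33  ] yawy -58.7 q6 0.28 -> [ 0.6119 -0.3195  0.0191] spin 0.1105 steps 6.905436454343645 4.630036419720071
```

```bash
python3 -m creep '[[0,0.06,-0.03,0,0.015],[0,0.14,-0.07,0,0.03],[0,0.23,-0.12,0,0.05],[0,0.32,-0.17,0,0.07],[0,0.41,-0.21,0,0.09],[0,0.5,-0.26,0,0.11],[0,0.57,-0.3,0,0.1105],[0,0.612,-0.3195,0,0.1105],[0,0.612,-0.3195,0,0.1105]]' 60;python3 -c "
from h import *
go([.664,-.0585,.297],-98.5)"
```

```text
clock: 31.4
position: [0.6631, -0.0532, 0.3241]
ee_rot: [-0.001, 0.998, -0.07, -0.001]
contact_force: [0.0, -0.0, -2.4]
width: 0.043
gripper_force: 61.9
t 31.4 pos [ 0.6631 -0.0532  0.3241] yawy -98.0 q6 1.53 -> [0.0033 0.0103 0.0542] spin 0.0013 steps 0.5525671685115757 0.05394956305426932
```

```bash
python3 -m creep '[[0,0.003,0.008,0.03,0],[0,0.003,0.008,0.054,0],[0,-0.012,0.008,0.064,0],[0,-0.028,0.008,0.076,0],[0,-0.042,0.008,0.088,0],[0,-0.056,0.008,0.1,0],[0,-0.068,0.008,0.115,0],[0,-0.078,0.008,0.128,0],[0,-0.078,0.008,0.128,0]]' 30;python3 -c "
from h import *
s,_=tool();print(s['moment']);go([.598,-.0487,.2376],-98.5)"
```

```text
clock: 32.3
position: [0.6204, -0.0547, 0.2696]
ee_rot: [-0.0, 0.997, -0.073, 0.002]
contact_force: [-12.3, 6.5, 30.5]
width: 0.0425
gripper_force: 71.7
[-0.15154514  1.53900664 -0.38310279]
t 32.3 pos [ 0.6204 -0.0547  0.2696] yawy -98.4 q6 1.52 -> [-0.0463 -0.0052  0.0638] spin 0.0003 steps 0.7904885390463968 0.013596871655319172
```

```bash
cat >> h.py <<'E'
def tilt(S=.089):
    """best tilt (deg) of the gripped narrow head: silhouette vs detected mask, axis leaning to machine front"""
    s,_=tool(); g=s["position"]+[0,0,.005]; th=np.linspace(0,2*np.pi,40); out={}
    cyl=lambda r,a,b:np.vstack([np.c_[r*np.cos(th),r*np.sin(th),0*th+z] for z in(a,b)])
    for n in("side","top"):
        d=eyes.get_image(n); rs=[r for r in eyes.regions_of(n,"narrow_head") if r["confidence"]>.3]
        if not rs: out[n]=None; continue
        m=rs[0]["mask"]; sc=[]
        for t in range(-10,46,5):
            a=np.radians(t);R=np.array([[_c,-_s,0],[_s,_c,0],[0,0,1]])@np.array([[np.cos(a),0,-np.sin(a)],[0,1,0],[np.sin(a),0,np.cos(a)]])
            img=np.zeros((420,560),np.uint8)
            for P in(cyl(.06,0,.006),cyl(.0515,-.008,0)):
                cv2.fillConvexPoly(img,cv2.convexHull((proj(d,(P-[0,0,S])@R.T+g)).round().astype(np.int32)),1)
            sc.append((t,round(float((m&(img>0)).sum()/(m|(img>0)).sum()),2)))
        out[n]=(rs[0]["confidence"],m.sum(),sc)
    for n in out: print(n,out[n])
E
python3 -c "
from h import *
tilt()
d={n:eyes.get_image(n) for n in('side','top')}
for n in d:
  for p in eyes.place_of(n,'narrow_head')[:2]: print(n,p)
s,_=tool();g=s['position']+[0,0,.005]
for t in(0,10,20,30):
  a=np.radians(t);o=g-.089*np.array([-np.sin(a)*_c,-np.sin(a)*_s,np.cos(a)]);print(t,[proj(d[n],o).round(1) for n in d])
"
```

```text
side (0.89, np.int64(954), [(-10, 0.3), (-5, 0.36), (0, 0.42), (5, 0.48), (10, 0.56), (15, 0.65), (20, 0.74), (25, 0.8), (30, 0.74), (35, 0.66), (40, 0.59), (45, 0.52)])
top (0.8, np.int64(282), [(-10, 0.17), (-5, 0.16), (0, 0.16), (5, 0.16), (10, 0.16), (15, 0.16), (20, 0.15), (25, 0.13), (30, 0.08), (35, 0.03), (40, 0.0), (45, 0.0)])
side {'centre': [312.3, 184.4], 'confidence': 0.61}Traceback (most recent call last):
  File "<string>", line 9, in <module>
    a=np.radians(t);o=g-.089*np.array([-np.sin(a)*_c,-np.sin(a)*_s,np.cos(a)]);print(t,[proj(d[n],o).round(1) for n in d])
                                                  ^^
NameError: name '_c' is not defined. Did you mean: '_'?
```

Tilted to about 25°. Now slide down the slope into the bore, pressing lightly.

```bash
python3 -m creep '[[0,-0.01,0,0.006,0],[0,-0.02,0,0.013,0],[0,-0.03,0,0.02,0],[0,-0.04,0,0.028,0],[0,-0.05,0,0.036,0],[0,-0.054,0,0.045,0],[0,-0.054,0,0.052,0],[0,-0.054,0,0.052,0]]' 50;python3 -c "
from h import *
s,_=tool();print(s['moment']);go([.598,-.0487,.2376],-98.5);tilt()"
```

```text
clock: 33.5
position: [0.5931, -0.0495, 0.2387]
ee_rot: [-0.002, 0.997, -0.073, -0.001]
contact_force: [-9.4, 7.4, 16.7]
width: 0.0427
gripper_force: 64.8
[ 0.47676852  1.09307586 -0.32757253]
t 33.5 pos [ 0.5931 -0.0495  0.2387] yawy -98.4 q6 1.51 -> [ 0.0095 -0.003   0.0023] spin 0.0003 steps 0.10181032007243497 0.011593847016490837
side (0.66, np.int64(928), [(-10, 0.11), (-5, 0.15), (0, 0.19), (5, 0.23), (10, 0.29), (15, 0.35), (20, 0.41), (25, 0.48), (30, 0.56), (35, 0.64), (40, 0.72), (45, 0.77)])
top (0.55, np.int64(131), [(-10, 0.08), (-5, 0.08), (0, 0.08), (5, 0.08), (10, 0.08), (15, 0.08), (20, 0.08), (25, 0.08), (30, 0.04), (35, 0.01), (40, 0.0), (45, 0.0)])
```

```bash
cat >> h.py <<'E'
def seat():
    d=eyes.get_image("side"); m=[r for r in eyes.regions_of("side","narrow_head")][0]["mask"]; th=np.linspace(0,2*np.pi,40)
    cyl=lambda r,a,b:np.vstack([np.c_[r*np.cos(th),r*np.sin(th),0*th+z] for z in(a,b)])
    s,_=tool(); g=AX.T@(s["position"]+[0,0,.005]-M); res=[]
    for t in range(-20,21,5):
      a=np.radians(t); Rt=np.array([[np.cos(a),0,-np.sin(a)],[0,1,0],[np.sin(a),0,np.cos(a)]])
      for u in np.arange(-.03,.041,.005):
        for w in np.arange(0,.021,.004):
            ax=g-[u,g[1],w]; 
            if abs(np.degrees(np.arctan2(-ax[0],ax[2]))-t)>12: continue
            img=np.zeros((420,560),np.uint8)
            for P in(cyl(.06,0,.006),cyl(.022,0,.115)):
                cv2.fillConvexPoly(img,cv2.convexHull(proj(d,(P@Rt.T+[u,0,w])@AX.T+M).round().astype(np.int32)),1)
            mm=m; res.append((round(float((mm&(img>0)).sum()/(mm|(img>0)).sum()),3),t,u.round(3),w.round(3)))
    print("grasp in mouth frame",g.round(3)); print(sorted(res,key=lambda r:-r[0])[:6])
E
python3 - <<'E'
from h import *
seat();ring("side",.066,.004,10)
d=eyes.get_image("side");g=d["frame"]
cv2.imwrite("pics/c8.png",cv2.resize(g[130:235,240:380],(800,600),interpolation=cv2.INTER_CUBIC)[:,:,::-1])
E
```

```text
grasp in mouth frame [-0.001 -0.001  0.092]
[(0.752, 10, np.float64(0.015), np.float64(0.012)), (0.747, 15, np.float64(0.02), np.float64(0.012)), (0.743, 15, np.float64(0.02), np.float64(0.008)), (0.74, 10, np.float64(0.02), np.float64(0.012)), (0.738, 15, np.float64(0.02), np.float64(0.016)), (0.734, 10, np.float64(0.02), np.float64(0.016))]
side 0.066 -180:179 -170:185 -160:190 -150:251 -140:252 -130:252 -120:148 -110:81 -100:90 -90:84 -80:85 -70:86 -60:101 -50:94 -40:187 -30:184 -20:142 -10:121 0:107 10:108 20:107 30:107 40:108 50:106 60:117 70:150 80:65 90:66 100:64 110:77 120:109 130:177 140:243 150:239 160:149 170:195
```

View pics/c8.png

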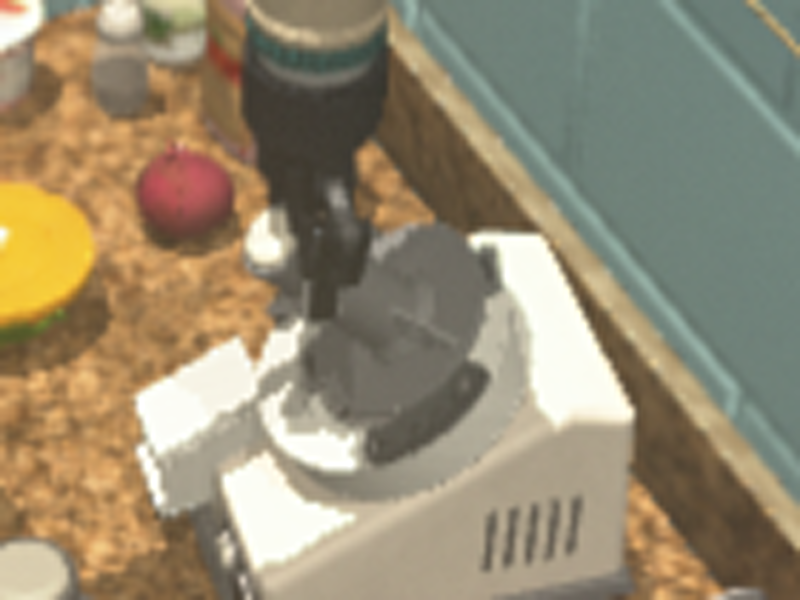

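Only picture left used: the head is over-tilted (about 42°) and sits about 15 mm up the slope, with its front edge already in the bore. I'll slide it further down the slope, then swing the tube back.

```bash
python3 -m creep '[[0,-0.01,0,0.006,0],[0,-0.02,0,0.012,0],[0,-0.03,0,0.018,0],[0,-0.036,0,0.021,0],[0,-0.036,0,0.021,0]]' 30|grep -E "pos|force";python3 -c "
from h import *
seat()"; python3 -m creep '[[0,0.01,0,-0.006,0],[0,0.02,0,-0.01,0],[0,0.03,0,-0.014,0],[0,0.038,0,-0.016,0],[0,0.038,0,-0.012,0],[0,0.04,0,-0.006,0],[0,0.04,0,-0.006,0]]' 30;python3 -c "
from h import *
seat();ring('side',.066,.004,10)"
```

```text
position: [0.5816, -0.0489, 0.2312]
contact_force: [0.5, 2.6, 20.9]
gripper_force: 62.0
grasp in mouth frame [-0.015 -0.003  0.091]
[(0.779, 20, np.float64(0.015), np.float64(0.016)), (0.763, 20, np.float64(0.02), np.float64(0.016)), (0.75, 20, np.float64(0.015), np.float64(0.012)), (0.748, 15, np.float64(0.015), np.float64(0.016)), (0.747, 20, np.float64(0.015), np.float64(0.02)), (0.742, 20, np.float64(0.02), np.float64(0.02))]
clock: 35.2
position: [0.5886, -0.0484, 0.2331]
ee_rot: [-0.003, 0.997, -0.073, -0.008]
contact_force: [-23.7, 8.7, 33.7]
width: 0.0428
gripper_force: 64.5
grasp in mouth frame [-0.008 -0.001  0.089]
[(0.737, 15, np.float64(0.015), np.float64(0.012)), (0.73, 15, np.float64(0.015), np.float64(0.008)), (0.728, 15, np.float64(0.015), np.float64(0.016)), (0.728, 15, np.float64(0.02), np.float64(0.012)), (0.723, 15, np.float64(0.02), np.float64(0.016)), (0.721, 20, np.float64(0.02), np.float64(0.012))]
side 0.066 -180:152 -170:161 -160:179 -150:214 -140:250 -130:209 -120:147 -110:80 -100:89 -90:84 -80:84 -70:85 -60:103 -50:93 -40:187 -30:187 -20:186 -10:175 0:104 10:105 20:106 30:106 40:106 50:109 60:110 70:154 80:81 90:63 100:66 110:65 120:95 130:136 140:244 150:239 160:149 170:227
```

```bash
cat >> h.py <<'E'
def gom(x,z):
    """row for grasp point at mouth-frame x,z (m), y=0"""
    go(M+AX@np.array([x,0,z])-[0,0,.005],-98.5)
E
python3 -m creep '[[0,-0.008,0,-0.014,0],[0,-0.018,0,-0.03,0],[0,-0.026,0,-0.045,0],[0,-0.035,0,-0.061,0],[0,-0.035,0,-0.061,0]]' 50|grep -E "pos|force";python3 -c "
from h import *
tilt(.085);s,_=tool();print('g',AX.T@(s['position']+[0,0,.005]-M));gom(-.028,.115);gom(-.028,.1);gom(0,.085)"
```

```text
position: [0.5811, -0.0499, 0.2595]
contact_force: [0.5, 0.5, -2.2]
gripper_force: 60.5
side (0.74, np.int64(906), [(-10, 0.09), (-5, 0.13), (0, 0.16), (5, 0.21), (10, 0.26), (15, 0.31), (20, 0.37), (25, 0.43), (30, 0.49), (35, 0.57), (40, 0.64), (45, 0.72)])
top None
g [-0.00243424 -0.00330984  0.11426365]
t 36.05 pos [ 0.5809 -0.0495  0.2577] yawy -98.3 q6 1.51 -> [-0.045  -0.0067  0.0243] spin 0.0004 steps 0.5157927183281775 0.017914848846652304
t 36.05 pos [ 0.5809 -0.0495  0.2577] yawy -98.3 q6 1.51 -> [-0.03   -0.0067  0.0503] spin 0.0004 steps 0.5892418600825423 0.017914848846652304
t 36.05 pos [ 0.5809 -0.0495  0.2577] yawy -98.3 q6 1.51 -> [ 0.0335 -0.0065  0.0482] spin 0.0004 steps 0.5910133585017283 0.017914848846652304
```

```bash
python3 -m creep '[[0,-0.024,-0.004,0.012,0],[0,-0.045,-0.006,0.024,0],[0,-0.036,-0.006,0.04,0],[0,-0.028,-0.006,0.054,0],[0,-0.014,-0.006,0.056,0],[0,0,-0.006,0.057,0],[0,0.014,-0.006,0.057,0],[0,0.026,-0.006,0.056,0],[0,0.036,-0.006,0.056,0],[0,0.036,-0.006,0.056,0]]' 30;python3 -c "
from h import *
seat();tilt(.085);gom(0,.085)"
```

```text
clock: 37.05
position: [0.599, -0.049, 0.2303]
ee_rot: [-0.0, 0.997, -0.073, -0.001]
contact_force: [-4.7, 0.7, 4.0]
width: 0.0429
gripper_force: 65.7
grasp in mouth frame [-0.001 -0.     0.082]
[(0.731, 5, np.float64(0.005), np.float64(0.004)), (0.73, 5, np.float64(0.005), np.float64(0.008)), (0.729, 0, np.float64(0.0), np.float64(0.012)), (0.725, 5, np.float64(0.005), np.float64(0.012)), (0.722, 0, np.float64(0.0), np.float64(0.008)), (0.72, 0, np.float64(0.0), np.float64(0.004))]
side (0.68, np.int64(820), [(-10, 0.22), (-5, 0.26), (0, 0.31), (5, 0.36), (10, 0.41), (15, 0.45), (20, 0.52), (25, 0.58), (30, 0.63), (35, 0.64), (40, 0.59), (45, 0.53)])
top (0.49, np.int64(97), [(-10, 0.06), (-5, 0.06), (0, 0.06), (5, 0.06), (10, 0.06), (15, 0.06), (20, 0.06), (25, 0.06), (30, 0.04), (35, 0.01), (40, 0.0), (45, 0.0)])
t 37.35 pos [ 0.5989 -0.049   0.2303] yawy -98.3 q6 1.52 -> [-0.002  -0.0003 -0.0067] spin 0.0004 steps 0.07016290135658744 0.01826338261421162
```

```bash
python3 -m creep '[[0,0.005,0,0.008,0],[0,0.005,0,0.008,0],[1,0.005,0,0.008,0],[1,0.005,0,0.004,0],[1,0,0,-0.002,0],[1,0,0,-0.002,-0.024],[1,0,0,-0.002,-0.048],[1,0,0,-0.002,-0.07],[1,0,0,-0.002,-0.07]]' 30;python3 -c "
from h import *
ring('side',.066,.006,5);seat()"
```

```text
clock: 38.25
position: [0.5997, -0.0492, 0.2309]
ee_rot: [0.0, 0.989, 0.146, 0.0]
contact_force: [0.1, -0.0, 1.1]
width: 0.0853
gripper_force: 0.0
side 0.066 -180:160 -175:210 -170:251 -165:234 -160:229 -155:251 -150:246 -145:217 -140:251 -135:248 -130:242 -125:253 -120:241 -115:117 -110:83 -105:86 -100:90 -95:87 -90:84 -85:90 -80:85 -75:87 -70:85 -65:83 -60:97 -55:89 -50:101 -45:181 -40:188 -35:187 -30:148 -25:116 -20:118 -15:124 -10:125 -5:124 0:144 5:184 10:187 15:188 20:187 25:187 30:191 35:229 40:139 45:58 50:65 55:64 60:61 65:67 70:102 75:75 80:63 85:83 90:92 95:96 100:97 105:101 110:98 115:92 120:89 125:129 130:145 135:148 140:146 145:145 150:164 155:121 160:100 165:129 170:141 175:172
grasp in mouth frame [-0.    -0.     0.082]
[(0.764, 0, np.float64(-0.005), np.float64(0.004)), (0.759, 0, np.float64(-0.005), np.float64(0.008)), (0.758, -5, np.float64(-0.01), np.float64(0.004)), (0.756, 0, np.float64(-0.005), np.float64(0.0)), (0.753, -5, np.float64(-0.01), np.float64(0.0)), (0.753, 0, np.float64(0.0), np.float64(0.004))]
```

Seated, with the lug centre at about −16°. Now the clockwise strokes.

```bash
python3 -m creep '[[0,0,0,0,0],[0,0,0,0,0],[0,0,0,0,0],[0,0,0,0,0],[0,0,0,0,0.018],[0,0,0,0,0.036],[0,0,0,0,0.054],[0,0,0,0,0.07],[0,0,0,0,0.085],[0,0,0,0,0.085]]' 80;python3 -c "
from h import *
s,_=tool();print(s['moment'],s['moment']@AX[:,2]);ring('side',.066,.006,5)"
```

```text
clock: 39.4
position: [0.6006, -0.0456, 0.2327]
ee_rot: [-0.004, 0.993, -0.12, 0.002]
contact_force: [0.9, 8.5, 4.2]
width: 0.0425
gripper_force: 81.7
[ 1.49848661 -0.35105937  0.1914078 ] -0.6011944374630513
side 0.066 -180:244 -175:237 -170:249 -165:234 -160:228 -155:251 -150:247 -145:217 -140:250 -135:215 -130:215 -125:188 -120:152 -115:99 -110:83 -105:87 -100:90 -95:85 -90:81 -85:89 -80:86 -75:86 -70:86 -65:85 -60:97 -55:90 -50:89 -45:120 -40:123 -35:119 -30:121 -25:121 -20:150 -15:184 -10:187 -5:187 0:187 5:186 10:187 15:187 20:187 25:186 30:189 35:215 40:248 45:253 50:253 55:253 60:254 65:218 70:110 75:99 80:64 85:64 90:64 95:68 100:64 105:65 110:101 115:111 120:90 125:131 130:146 135:154 140:148 145:104 150:92 155:97 160:104 165:141 170:232 175:241
```

```bash
R1='x'; python3 -m creep '[[1,0,0,0,0],[1,0,0,0,0],[1,0,0,0,0],[1,0,0,0,-0.022],[1,0,0,0,-0.044],[1,0,0,0,-0.066],[1,0,0,0,-0.085],[1,0,0,0,-0.085]]' 80|grep pos; python3 -m creep '[[0,0,0,0,0],[0,0,0,0,0],[0,0,0,0,0],[0,0,0,0,0],[0,0,0,0,0.019],[0,0,0,0,0.038],[0,0,0,0,0.057],[0,0,0,0,0.076],[0,0,0,0,0.09],[0,0,0,0,0.09]]' 80;python3 -c "
from h import *
s,_=tool();print(s['moment'],s['moment']@AX[:,2]);ring('side',.066,.006,5);ring('side',.05,.008,5)"
```

```text
position: [0.599, -0.0494, 0.2311]
clock: 41.25
position: [0.6047, -0.049, 0.2341]
ee_rot: [-0.001, 0.991, -0.135, 0.007]
contact_force: [8.4, 2.1, 4.6]
width: 0.0416
gripper_force: 80.6
[ 0.29443523 -1.32889601  0.79679305] 0.4462307961542708
side 0.066 -180:172 -175:162 -170:163 -165:168 -160:157 -155:157 -150:146 -145:153 -140:164 -135:203 -130:209 -125:210 -120:156 -115:98 -110:82 -105:86 -100:88 -95:86 -90:83 -85:89 -80:84 -75:87 -70:86 -65:84 -60:97 -55:90 -50:93 -45:159 -40:151 -35:157 -30:157 -25:184 -20:187 -15:186 -10:186 -5:187 0:187 5:187 10:187 15:186 20:187 25:187 30:186 35:215 40:247 45:253 50:253 55:253 60:255 65:218 70:107 75:68 80:64 85:64 90:64 95:64 100:64 105:94 110:102 115:94 120:89 125:107 130:152 135:159 140:144 145:103 150:98 155:106 160:142 165:151 170:158 175:161
side 0.05 -180:98 -175:99 -170:103 -165:112 -160:116 -155:134 -150:166 -145:176 -140:177 -135:175 -130:172 -125:124 -120:114 -115:115 -110:115 -105:114 -100:114 -95:128 -90:148 -85:117 -80:114 -75:115 -70:115 -65:115 -60:114 -55:114 -50:115 -45:113 -40:113 -35:113 -30:113 -25:113 -20:113 -15:113 -10:112 -5:112 0:115 5:115 10:116 15:114 20:114 25:112 30:114 35:110 40:112 45:114 50:111 55:114 60:129 65:160 70:172 75:126 80:69 85:65 90:70 95:66 100:65 105:65 110:70 115:92 120:116 125:97 130:91 135:95 140:99 145:98 150:99 155:108 160:109 165:98 170:96 175:97
```

```bash
python3 -m creep '[[1,0,0,0,0],[1,0,0,0,0],[1,0,0,0,0],[1,0,0,0,-0.022],[1,0,0,0,-0.044],[1,0,0,0,-0.066],[1,0,0,0,-0.085],[1,0,0,0,-0.085]]' 80|grep pos; python3 -c "
from h import *
seat();
for r,s in((.066,.006),(.066,.0),(.069,.006),(.055,.006)): ring('side',r,s,5)
go(M+AX@np.array([0,0,.082])-[0,0,.005],-73)"
```

```text
position: [0.5986, -0.0491, 0.2309]
grasp in mouth frame [-0.001 -0.     0.082]
[(0.75, -5, np.float64(-0.01), np.float64(0.008)), (0.75, -5, np.float64(-0.005), np.float64(0.012)), (0.748, -5, np.float64(-0.01), np.float64(0.004)), (0.744, -5, np.float64(-0.01), np.float64(0.012)), (0.742, 0, np.float64(-0.005), np.float64(0.012)), (0.739, 0, np.float64(-0.005), np.float64(0.008))]
side 0.066 -180:167 -175:167 -170:167 -165:172 -160:153 -155:161 -150:147 -145:156 -140:165 -135:201 -130:209 -125:214 -120:185 -115:100 -110:80 -105:86 -100:88 -95:86 -90:81 -85:89 -80:85 -75:85 -70:84 -65:84 -60:96 -55:90 -50:91 -45:140 -40:136 -35:144 -30:148 -25:185 -20:187 -15:188 -10:187 -5:187 0:187 5:187 10:186 15:187 20:187 25:186 30:190 35:237 40:207 45:77 50:61 55:63 60:62 65:60 70:83 75:97 80:65 85:71 90:91 95:93 100:95 105:96 110:97 115:91 120:86 125:90 130:96 135:98 140:98 145:98 150:97 155:105 160:150 165:161 170:174 175:175
side 0.066 -180:164 -175:163 -170:172 -165:158 -160:179 -155:174 -150:170 -145:208 -140:244 -135:253 -130:253 -125:254 -120:152 -115:105 -110:84 -105:85 -100:88 -95:82 
[... 922 characters left out ...]
175:211
side 0.055 -180:113 -175:117 -170:131 -165:142 -160:169 -155:176 -150:178 -145:177 -140:173 -135:167 -130:163 -125:160 -120:157 -115:158 -110:156 -105:128 -100:104 -95:105 -90:100 -85:100 -80:100 -75:98 -70:98 -65:99 -60:98 -55:100 -50:96 -45:98 -40:101 -35:100 -30:113 -25:122 -20:126 -15:146 -10:161 -5:155 0:159 5:164 10:162 15:148 20:154 25:157 30:146 35:94 40:63 45:61 50:73 55:68 60:61 65:61 70:65 75:68 80:64 85:78 90:91 95:94 100:95 105:95 110:94 115:92 120:89 125:86 130:91 135:99 140:98 145:98 150:99 155:119 160:128 165:116 170:104 175:105
t 42.45 pos [ 0.599  -0.049   0.2312] yawy -75.0 q6 1.11 -> [0.0009 0.     0.0004] spin -0.0056 steps 0.009572409347095679 0.2328786564633896
```

The lug is stopped at the hook entry: riding on the sprung catches lifts the head. I'll back off a little, press along the mouth axis, and turn while pressing.

```bash
python3 -m creep '[[0,0,0,0,0],[0,0,0,0,0],[0,0,0,0,0],[0,0.006,-0.003,0.012,0],[0,0.006,-0.003,0.012,-0.02],[0,0.008,-0.003,0.014,-0.02],[0,0.008,-0.003,0.014,0],[0,0.008,-0.003,0.016,0.02],[0,0.008,-0.003,0.016,0.035],[0,0.008,-0.003,0.016,0.05]]' 80|grep -E "pos|force"; python3 -m creep '[[0,0,0,0,0.018],[0,0,0,0,0.036],[0,0,0,0,0.036]]' 80;python3 -c "
from h import *
s,_=tool();print(s['moment'],s['moment']@AX[:,2],AX.T@(s['position']+[0,0,.005]-M))
seat()
for r,s in((.066,.006),(.055,.006)): ring('side',r,s,5)"
```

```text
position: [0.6051, -0.0511, 0.2311]
contact_force: [-3.0, -5.4, 23.6]
gripper_force: 79.4
clock: 43.75
position: [0.6092, -0.0485, 0.23]
ee_rot: [0.001, 0.99, -0.139, 0.01]
contact_force: [4.1, -3.1, 20.2]
width: 0.0412
gripper_force: 82.7
[ 0.25754213 -1.28755006  0.8147123 ] 0.48304891616387174 [0.00778323 0.00188187 0.07633667]
grasp in mouth frame [0.008 0.002 0.076]
[(0.781, 0, np.float64(-0.005), np.float64(0.008)), (0.775, 0, np.float64(-0.005), np.float64(0.004)), (0.767, 0, np.float64(-0.005), np.float64(0.012)), (0.762, 0, np.float64(-0.005), np.float64(0.0)), (0.761, 5, np.float64(0.0), np.float64(0.008)), (0.76, 5, np.float64(0.0), np.float64(0.012))]
side 0.066 -180:243 -175:224 -170:230 -165:233 -160:228 -155:251 -150:245 -145:216 -140:250 -135:212 -130:239 -125:250 -120:186 -115:100 -110:83 -105:87 -100:91 -95:86 -90:83 -85:94 -80:85 -75:86 -70:85 -65:84 -60:97 -55:89 -50:91 -45:120 -40:120 -35:126 -30:153 -25:185 -20:187 -15:187 -10:187 -5:187 0:187 5:186 10:187 15:187 20:187 25:186 30:185 35:203 40:238 45:254 50:253 55:253 60:254 65:219 70:79 75:63 80:69 85:65 90:64 95:63 100:71 105:92 110:95 115:94 120:88 125:117 130:121 135:114 140:123 145:114 150:101 155:130 160:145 165:189 170:245 175:238
side 0.055 -180:97 -175:99 -170:106 -165:115 -160:125 -155:157 -150:174 -145:174 -140:174 -135:173 -130:171 -125:133 -120:111 -115:105 -110:105 -105:104 -100:100 -95:102 -90:101 -85:101 -80:100 -75:97 -70:97 -65:100 -60:99 -55:99 -50:96 -45:102 -40:103 -35:108 -30:113 -25:119 -20:121 -15:121 -10:124 -5:127 0:127 5:129 10:135 15:134 20:127 25:128 30:128 35:122 40:127 45:139 50:150 55:161 60:159 65:166 70:122 75:67 80:63 85:66 90:67 95:66 100:66 105:81 110:118 115:98 120:91 125:89 130:128 135:146 140:110 145:99 150:99 155:98 160:107 165:113 170:100 175:95
```

```bash
python3 -m creep '[[1,0,0,-0.01,0],[1,0,0,-0.02,0],[1,0,0,-0.02,-0.022],[1,0,0,-0.02,-0.044],[1,0,0,-0.02,-0.066],[1,0,0,-0.02,-0.086],[1,0,0,-0.02,-0.092]]' 80|grep -E "pos|force"; python3 -c "
from h import *
go(M+AX@np.array([0,0,.084])-[0,0,.005],-76)"
```

```text
position: [0.6018, -0.0463, 0.2324]
contact_force: [-0.3, -0.8, -0.6]
gripper_force: 0.0
t 44.65 pos [ 0.6018 -0.0463  0.2324] yawy -72.6 q6 1.08 -> [-0.0079  0.0027 -0.0006] spin 0.0094 steps 0.08352448129019724 0.3945337390922903
```

```bash
python3 -m creep '[[0,-0.008,0.003,0,0],[0,-0.008,0.003,0,0],[0,-0.008,0.003,0,0],[0,-0.008,0.003,0,0],[0,0,0,0.015,0],[0,0,0,0.015,0.02],[0,0,0,0.015,0.04],[0,0,0,0.015,0.06],[0,0,0,0.015,0.08],[0,0,0,0.015,0.095]]' 90|grep -E "pos|force";python3 -c "
from h import *
s,_=tool();print(s['moment'],s['moment']@AX[:,2],AX.T@(s['position']+[0,0,.005]-M))
for r,s in((.066,.006),(.055,.006)): ring('side',r,s,5)"
```

```text
position: [0.6044, -0.0475, 0.2319]
contact_force: [2.7, -7.6, 18.0]
gripper_force: 96.5
[-0.00986102 -0.73236657  0.09678956] 0.034573237712247025 [0.00454472 0.00216722 0.08042503]
side 0.066 -180:243 -175:237 -170:248 -165:233 -160:229 -155:251 -150:246 -145:216 -140:250 -135:213 -130:214 -125:211 -120:154 -115:100 -110:83 -105:88 -100:90 -95:85 -90:84 -85:93 -80:85 -75:86 -70:85 -65:84 -60:97 -55:90 -50:101 -45:183 -40:187 -35:187 -30:187 -25:187 -20:186 -15:186 -10:187 -5:187 0:187 5:187 10:187 15:188 20:187 25:187 30:186 35:204 40:238 45:254 50:253 55:253 60:254 65:219 70:110 75:91 80:63 85:65 90:65 95:66 100:65 105:73 110:115 115:92 120:87 125:111 130:120 135:140 140:238 145:233 150:190 155:149 160:144 165:189 170:245 175:234
side 0.055 -180:98 -175:99 -170:105 -165:121 -160:157 -155:159 -150:173 -145:174 -140:173 -135:171 -130:146 -125:115 -120:111 -115:105 -110:104 -105:104 -100:102 -95:116 -90:103 -85:101 -80:100 -75:97 -70:98 -65:99 -60:99 -55:101 -50:100 -45:112 -40:122 -35:118 -30:116 -25:115 -20:119 -15:118 -10:119 -5:126 0:127 5:132 10:134 15:130 20:127 25:129 30:129 35:124 40:133 45:140 50:151 55:157 60:169 65:166 70:168 75:128 80:68 85:66 90:67 95:67 100:67 105:67 110:77 115:107 120:112 125:96 130:129 135:148 140:109 145:97 150:99 155:96 160:99 165:102 170:100 175:98
```

```bash
python3 -m creep '[[1,0,0,-0.01,0],[1,0,0,-0.014,0],[1,0,0,-0.014,-0.022],[1,0,0,-0.014,-0.044],[1,0,0,-0.014,-0.066],[1,0,0,-0.014,-0.086],[1,0,0,-0.014,-0.092],[1,0,0,-0.014,-0.092]]' 80|grep -E "pos|force"; python3 -c "
from h import *
for r in(.05,.04): ring('side',r,.01,5)
go(M+AX@np.array([0,0,.084])-[0,0,.005],-76)"
```

```text
position: [0.6022, -0.0463, 0.2318]
contact_force: [0.1, 0.1, 0.2]
gripper_force: 0.0
side 0.05 -180:112 -175:114 -170:115 -165:115 -160:114 -155:113 -150:124 -145:161 -140:176 -135:173 -130:170 -125:170 -120:169 -115:165 -110:148 -105:142 -100:121 -95:115 -90:116 -85:115 -80:115 -75:114 -70:114 -65:115 -60:115 -55:114 -50:113 -45:114 -40:113 -35:113 -30:112 -25:113 -20:111 -15:107 -10:110 -5:112 0:111 5:111 10:112 15:112 20:112 25:106 30:82 35:67 40:68 45:68 50:64 55:63 60:63 65:64 70:67 75:68 80:82 85:89 90:94 95:96 100:98 105:97 110:100 115:99 120:93 125:89 130:89 135:96 140:99 145:98 150:96 155:96 160:99 165:98 170:99 175:104
side 0.04 -180:100 -175:103 -170:105 -165:106 -160:106 -155:105 -150:101 -145:105 -140:107 -135:108 -130:109 -125:106 -120:106 -115:117 -110:116 -105:111 -100:115 -95:115 -90:116 -85:113 -80:114 -75:114 -70:113 -65:113 -60:115 -55:115 -50:114 -45:114 -40:114 -35:113 -30:113 -25:113 -20:109 -15:102 -10:109 -5:113 0:114 5:113 10:113 15:112 20:113 25:112 30:109 35:94 40:75 45:67 50:65 55:65 60:64 65:64 70:71 75:107 80:114 85:91 90:95 95:96 100:96 105:97 110:98 115:99 120:97 125:93 130:90 135:87 140:89 145:93 150:95 155:96 160:96 165:96 170:98 175:100
t 46.65 pos [ 0.6023 -0.0464  0.2321] yawy -73.9 q6 1.1 -> [-0.0088  0.0024 -0.0013] spin 0.0058 steps 0.09188523138162663 0.24260217657331085
```

```bash
python3 -m creep '[[0,-0.008,0.003,0,0],[0,-0.008,0.003,0,0],[0,-0.008,0.003,0,0],[0,-0.008,0.003,0,0],[0,0,0,0.013,0],[0,0,0,0.013,0.02],[0,0,0,0.013,0.04],[0,0,0,0.013,0.06],[0,0,0,0.013,0.08],[0,0,0,0.013,0.095]]' 90|grep -E "pos|force";python3 -c "
from h import *
s,_=tool();print(s['moment'],s['moment']@AX[:,2])"; python3 -m creep '[[1,0,0,-0.01,0],[1,0,0,-0.014,0],[1,0,0,-0.014,-0.022],[1,0,0,-0.014,-0.044],[1,0,0,-0.014,-0.066],[1,0,0,-0.014,-0.086],[1,0,0,-0.014,-0.092],[1,0,0,-0.014,-0.092]]' 80|grep -E "pos|force"; python3 -c "
from h import *
for r in(.05,.04): ring('side',r,.01,5)
go(M+AX@np.array([0,0,.084])-[0,0,.005],-76)"
```

```text
position: [0.6052, -0.0478, 0.2321]
contact_force: [2.0, -0.9, 20.6]
gripper_force: 99.4
[ 0.45423538 -0.69016608 -0.01880845] -0.29191811925952893
position: [0.6021, -0.0464, 0.2324]
contact_force: [-0.3, 1.1, 0.1]
gripper_force: 0.0
side 0.05 -180:113 -175:115 -170:114 -165:115 -160:114 -155:115 -150:140 -145:164 -140:175 -135:173 -130:170 -125:157 -120:153 -115:167 -110:157 -105:135 -100:120 -95:114 -90:115 -85:115 -80:115 -75:116 -70:114 -65:114 -60:114 -55:114 -50:114 -45:113 -40:112 -35:112 -30:110 -25:111 -20:113 -15:113 -10:112 -5:112 0:112 5:112 10:112 15:112 20:112 25:106 30:83 35:68 40:69 45:68 50:66 55:64 60:64 65:63 70:65 75:70 80:86 85:89 90:94 95:97 100:96 105:97 110:99 115:97 120:94 125:89 130:88 135:94 140:94 145:93 150:96 155:105 160:129 165:125 170:105 175:104
side 0.04 -180:100 -175:101 -170:101 -165:101 -160:101 -155:100 -150:99 -145:105 -140:103 -135:106 -130:117 -125:120 -120:109 -115:114 -110:116 -105:115 -100:115 -95:115 -90:114 -85:115 -80:114 -75:114 -70:113 -65:114 -60:114 -55:113 -50:114 -45:114 -40:114 -35:112 -30:107 -25:103 -20:118 -15:114 -10:113 -5:113 0:113 5:113 10:113 15:111 20:113 25:112 30:109 35:94 40:78 45:67 50:64 55:65 60:63 65:64 70:68 75:97 80:120 85:90 90:93 95:99 100:99 105:98 110:97 115:96 120:96 125:94 130:90 135:86 140:89 145:91 150:93 155:96 160:99 165:101 170:100 175:99
t 48.55 pos [ 0.6023 -0.0465  0.2326] yawy -75.0 q6 1.12 -> [-0.0086  0.0025 -0.0002] spin 0.0028 steps 0.0898339025395335 0.11875531085003793
```

```bash
python3 -m creep '[[0,-0.008,0.003,0,0],[0,-0.008,0.003,0,0],[0,-0.008,0.003,0,0],[0,-0.004,0.002,0.008,0],[0,-0.004,0.002,0.008,0.02],[0,-0.004,0.002,0.008,0.04],[0,-0.004,0.002,0.008,0.06],[0,-0.004,0.002,0.008,0.08],[0,-0.004,0.002,0.008,0.1],[0,-0.004,0.002,0.008,0.115]]' 110|grep -E "pos|force";python3 -c "
from h import *
s,_=tool();print(s['moment'],s['moment']@AX[:,2])"; python3 -m creep '[[1,0,0,-0.008,0],[1,0,0,-0.008,0],[1,0,0,-0.008,-0.022],[1,0,0,-0.008,-0.044],[1,0,0,-0.008,-0.066],[1,0,0,-0.008,-0.088],[1,0,0,-0.008,-0.11],[1,0,0,-0.008,-0.11]]' 80|grep -E "pos|force"; python3 -c "
from h import *
for r in(.05,.04): ring('side',r,.01,5)
go(M+AX@np.array([0,0,.084])-[0,0,.005],-76)"
```

```text
position: [0.6253, -0.0584, 0.2437]
contact_force: [37.6, -24.5, 30.1]
gripper_force: 28.8
[-3.43710117 -6.54849754  0.05642424] 1.2645738350560998
position: [0.6009, -0.0481, 0.2333]
contact_force: [0.0, 0.4, -0.5]
gripper_force: 0.0
side 0.05 -180:103 -175:113 -170:116 -165:115 -160:114 -155:112 -150:124 -145:161 -140:167 -135:145 -130:147 -125:149 -120:140 -115:164 -110:147 -105:117 -100:116 -95:115 -90:114 -85:114 -80:114 -75:114 -70:114 -65:114 -60:114 -55:113 -50:114 -45:111 -40:111 -35:114 -30:112 -25:113 -20:110 -15:110 -10:112 -5:113 0:111 5:111 10:111 15:112 20:112 25:105 30:81 35:67 40:68 45:68 50:67 55:65 60:63 65:62 70:64 75:67 80:73 85:88 90:93 95:95 100:97 105:97 110:96 115:96 120:95 125:91 130:87 135:90 140:91 145:93 150:98 155:99 160:99 165:101 170:101 175:99
side 0.04 -180:100 -175:100 -170:99 -165:99 -160:100 -155:99 -150:100 -145:107 -140:103 -135:98 -130:102 -125:110 -120:114 -115:114 -110:114 -105:114 -100:114 -95:113 -90:114 -85:113 -80:114 -75:114 -70:114 -65:114 -60:113 -55:114 -50:111 -45:104 -40:103 -35:116 -30:117 -25:113 -20:113 -15:113 -10:113 -5:113 0:113 5:112 10:112 15:111 20:113 25:114 30:109 35:95 40:77 45:68 50:66 55:64 60:62 65:64 70:64 75:76 80:110 85:114 90:94 95:93 100:97 105:101 110:98 115:96 120:96 125:94 130:91 135:88 140:86 145:90 150:96 155:99 160:100 165:100 170:100 175:100
t 50.45 pos [ 0.6009 -0.0481  0.2333] yawy -76.9 q6 1.15 -> [-0.0051  0.0003  0.0011] spin -0.0025 steps 0.05257641294371214 0.10583277499965145
```

```bash
python3 -m creep '[[1,-0.005,0,0,0.015],[0,-0.005,0,0,0.02],[0,-0.005,0,0,0.02],[0,-0.005,0,0,0.02],[0,-0.005,0,0,0.02],[0,-0.002,0,0.005,0.035],[0,-0.002,0,0.005,0.05],[0,-0.002,0,0.005,0.065],[0,-0.002,0,0.005,0.08],[0,-0.002,0,0.005,0.08]]' 80|grep -E "pos|force|width";python3 -c "
from h import *
s,_=tool();print(s['moment'],s['moment']@AX[:,2])"; python3 -m creep '[[1,0,0,-0.005,0],[1,0,0,-0.005,0],[1,0,0,-0.005,-0.022],[1,0,0,-0.005,-0.03]]' 80|grep -E "pos|force"; python3 -c "
from h import *
for r in(.05,.04): ring('side',r,.01,3)
go(M+AX@np.array([0,0,.084])-[0,0,.005],-92)"
```

```text
position: [0.6047, -0.0483, 0.2332]
contact_force: [5.7, 0.7, 2.9]
width: 0.0415
gripper_force: 84.9
[ 0.36512948 -1.3960206  -0.14660271] -0.4106935845671712
position: [0.5992, -0.0483, 0.2329]
contact_force: [-0.9, -0.5, -0.4]
gripper_force: 0.0
side 0.05 -180:100 -177:100 -174:100 -171:100 -168:100 -165:100 -162:100 -159:99 -156:99 -153:101 -150:110 -147:130 -144:130 -141:123 -138:125 -135:131 -132:137 -129:125 -126:118 -123:115 -120:114 -117:115 -114:116 -111:116 -108:115 -105:115 -102:115 -99:114 -96:115 -93:115 -90:115 -87:115 -84:115 -81:115 -78:115 -75:115 -72:115 -69:115 -66:114 -63:114 -60:115 -57:113 -54:110 -51:108 -48:113 -45:116 -42:114 -39:113 -36:113 -33:113 -30:112 -27:113 -24:114 -21:113 -18:113 -15:113 -12:113 -9:113 -6:112 -3:112 0:112 3:112 6:111 9:112 12:111 15:111 18:111 21:110 24:110 27:110 30:110 33:110 36:113 39:115 42:113 45:111 48:110 51:119 54:111 57:89 60:71 63:64 66:62 69:63 72:64 75:65 78:64 81:66 84:66 87:66 90:64 93:64 96:66 99:80 102:100 105:102 108:101 111:96 114:95 117:95 120:92 123:89 126:88 129:86 132:85 135:87 138:91 141:95 144:96 147:97 150:97
[... 422 characters left out ...]
14 -57:113 -54:110 -51:107 -48:106 -45:113 -42:120 -39:116 -36:113 -33:114 -30:114 -27:114 -24:114 -21:113 -18:113 -15:114 -12:114 -9:113 -6:113 -3:113 0:113 3:112 6:112 9:112 12:112 15:111 18:112 21:112 24:112 27:112 30:112 33:112 36:113 39:112 42:110 45:107 48:104 51:93 54:83 57:73 60:66 63:66 66:68 69:69 72:70 75:71 78:72 81:72 84:71 87:70 90:69 93:67 96:65 99:69 102:73 105:87 108:109 111:116 114:110 117:106 120:103 123:97 126:90 129:90 132:88 135:86 138:87 141:90 144:95 147:99 150:99 153:99 156:98 159:98 162:99 165:99 168:99 171:99 174:99 177:99
t 51.95 pos [ 0.5993 -0.0483  0.2329] yawy -94.8 q6 1.46 -> [-0.0017  0.0011  0.0003] spin -0.0077 steps 0.020389779227936198 0.3211001786579282
```

```bash
python3 -m creep '[[1,0,0,0,-0.022],[0,0,0,0,-0.03],[0,0,0,0,-0.03],[0,0,0,0,-0.03],[0,0,0,0,-0.03],[0,0,0,0,-0.015],[0,0,0,0,0],[0,0,0,0,0.012],[0,0,0,0,0.022],[0,0,0,0,0.022]]' 80|grep -E "pos|force|width";python3 -c "
from h import *
s,_=tool();print(s['moment'],s['moment']@AX[:,2])"; python3 -m creep '[[1,0,0,0,0],[1,0,0,0,0],[1,0,0,0,0],[1,0,0,-0.06,-0.02],[1,0,0,-0.14,-0.02],[1,0,0,-0.22,-0.02],[1,-0.04,0,-0.28,-0.02],[1,-0.13,0,-0.28,-0.02],[1,-0.22,0,-0.28,-0.02],[1,-0.3,0,-0.28,-0.02]]'|grep -E "clock|pos|force"; python3 -c "
from h import *
for n in('side','top'):
  for r,s in((.05,.008),(.066,.006)): ring(n,r,s,5)"
```

```text
position: [0.603, -0.0485, 0.2344]
contact_force: [5.2, -0.6, 2.2]
width: 0.0419
gripper_force: 81.9
[ 4.54809529e-04 -1.04752025e+00  3.28644875e-01] 0.2069732281922218
clock: 53.95
position: [0.4511, -0.015, 0.3731]
contact_force: [-0.1, 0.5, 0.8]
gripper_force: 0.0
side 0.05 -180:113 -175:114 -170:114 -165:115 -160:114 -155:115 -150:132 -145:146 -140:144 -135:164 -130:175 -125:175 -120:175 -115:175 -110:175 -105:175 -100:175 -95:175 -90:174 -85:176 -80:175 -75:175 -70:176 -65:176 -60:176 -55:171 -50:165 -45:177 -40:176 -35:175 -30:175 -25:175 -20:175 -15:175 -10:175 -5:175 0:174 5:174 10:174 15:174 20:174 25:174 30:174 35:173 40:172 45:151 50:158 55:171 60:176 65:175 70:175 75:155 80:122 85:117 90:117 95:113 100:107 105:103 110:100 115:97 120:91 125:89 130:99 135:108 140:146 145:125 150:104 155:99 160:98 165:99 170:100 175:108
side 0.066 -180:181 -175:175 -170:170 -165:171 -160:177 -155:177 -150:179 -145:210 -140:253 -135:252 -130:252 -125:253 -120:241 -115:143 -110:109 -105:119 -100:126 -95:117 -90:110 -85:128 -80:114 -75:121 -70:118 -65:115 -60:132 -55:128 -50:152 -45:252 -40:25
[... 778 characters left out ...]
 105:162 110:162 115:162 120:160 125:150 130:138 135:123 140:143 145:159 150:219 155:239 160:242 165:243 170:238 175:235
top 0.066 -180:155 -175:158 -170:147 -165:152 -160:166 -155:169 -150:172 -145:170 -140:190 -135:238 -130:244 -125:243 -120:236 -115:165 -110:112 -105:115 -100:116 -95:118 -90:116 -85:118 -80:116 -75:119 -70:117 -65:114 -60:118 -55:134 -50:235 -45:243 -40:243 -35:243 -30:242 -25:243 -20:242 -15:242 -10:241 -5:241 0:240 5:241 10:242 15:242 20:242 25:243 30:243 35:243 40:243 45:243 50:243 55:243 60:242 65:210 70:118 75:116 80:114 85:127 90:122 95:118 100:116 105:109 110:110 115:137 120:146 125:149 130:196 135:233 140:235 145:226 150:160 155:143 160:139 165:133 170:141 175:148
```

```bash
python3 -c "
from h import *
d=eyes.get_image('top')
for l,z in(('tin',0),('mustard_bottle',0),('wide_head',.008),('narrow_head',.165)): print(l,[(round(p['confidence'],2),on_plane(d,p['centre'],z).round(3)[:2]) for p in eyes.place_of('top',l)[:2]])
print(manip.get_state()['clock']); print(manip.sign_off())"
```

```text
tin [(0.6, array([ 0.373, -0.177]))]
mustard_bottle [(0.57, array([0.404, 0.077]))]
wide_head []
narrow_head [(0.6, array([ 0.636, -0.047]))]
54.4
the job is handed in; nothing more can be done
None
```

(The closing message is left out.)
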